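Charge the mixing jar and put it back in the row

ROBOT

A 6-joint arm with a two-finger parallel gripper is mounted at the origin on the work surface. World frame = base frame: x ahead of the robot, y to its left, z up, the work surface at z = 0. Lengths are in m, angles in rad, forces in N, time in s.
With the tool pointing down it reaches from about 0.35 to 0.975 m from the base axis. Payload 4.9 kg.
Tool frame: the origin (TCP) lies midway between the tips of the shut fingers; the grasp point (between the pads) lies 19 mm behind it; z points along the fingers, y is the line along which they close (so a half turn about z gives the same grasp; the last joint's range is limited). The gripper opens to 85 mm and grips with 20 to 120 N. Pads are 22 mm wide; open, the fingers measure 114 mm over their backs; the gripper's body (76 mm by 85 mm) begins 54 mm behind the grasp point. The pads swing forward as they close: fully open they stand 13 mm farther back than shut.
Start: joints at [1.121, 0.053, 1.613, -0, 1.476, -0.119], TCP at [0.203, 0.591, 0.231] pointing down, gripper open.
Joint ranges: [-3.01, 3.01], [-1.01, 2.22], [0.06, 2.58], [-1.02, 4.17], [0.09, 2.62], [-3.14, 3.14]. Speed limits (rad/s): [2.57, 2.57, 3.14, 3.14, 3.14, 3.14].

INTERFACE

Orientations are given as a unit quaternion [w, x, y, z].
In Python, from plant import manip gives the robot as it stands.
- The arm moves only by the tool move_arm, never from a script. Its argument "increments" is one flat list of numbers, 5 for each row, row after row: the shift along the tool's x, y, z in mm, then the turn about the tool's z in rad, then the opening, from 0 (shut) to 1 (fully open). In form: [tx, ty, tz, spin, jaw, tx, ty, tz, spin, jaw, ...]. A call has 1 to 8 rows; each row shifts and turns the commanded pose from where the row before left it, along the tool's axes as they then stand; what a row does not reach is not made up. A row lasts 1/12 s, in which the tool goes at most 41.7 mm and 7.16 degrees, less where a joint would pass 70% of its speed; a pose out of reach is approached as far as the arm can. A call with a gripper value outside its range is refused whole. The fingers move at their own pace and stop on an object; the grip force is fixed at half the most. Time passes only in rows, so rows that do not move let the fingers close. It gives the time, the measured TCP pose, the force, the opening and the grip force at its end, in the units of the state.
- manip.state(): the state, without advancing time (a new reading comes with each control period).
- manip.grab_frame(name): name is "scene" or "top" or "wrist"; returns a dict with "image" (480x640x3 uint8, blue, green, red), "fov_y" (degrees; the focal length in pixels is half the picture's height over the tangent of half this angle, whatever the lens; pixels are square), "cx", "cy" (the principal point, pixels), "eye" and "rotation" of the camera in the world; the wrist camera has in their place "T_tool_cam" (4x4, takes a point from camera to tool coordinates, whose origin is the TCP and whose axes are the flange's). Camera axes: x right, y down, z forward; pixel columns grow to the right and rows downward; lengths in m; the calibration is good to about 2 mm. The wrist camera is an equidistant fisheye: a pixel r from the principal point sees the ray r / f radians off the axis. A picture is of the moment at which its call begins: read the wrist's pose just before it. There is no depth.
- manip.job_done(): hands the job in; it is judged then, once.
The state is a dict: "time": time; "joint_pos": joint angles; "joint_vel": joint speeds; "joint_efforts": joint torques, N m; "tool_pos": TCP position; "tool_rot": TCP orientation; "contact_force": force on the tool from outside, world axes, zero at the start; "ft_torque": the same for the moment, N m; "gripper_width": opening from 0.0 (shut) to 1.0 (fully open); "grasp_force": force on a finger pad.
Only numpy, scipy, OpenCV 4.12 (cv2) and the standard library are available. Lean on these libraries where they do the work, as an engineer would, in place of code of your own. Each camera call takes 0.05 s, during which the arm holds its last target. There are 200 camera calls.

TASK

Stand the tipped blue jar upright on the table, pour all six white mixing balls out of the orange cup into it, and put the filled jar upright on the yellow empty place in the row of bottles. Leave the empty cup standing upright on its cork mat, and neither knock over nor shift the bottles.

Things in the scene. Friction and masses are not known exactly. Their poses are not given: they have to be found in the camera images.
- jar: Open square jar of opaque blue plastic with a white band round its rim: 66 x 66 mm outside, 115 mm tall, walls and floor 3.5 mm (mouth 59 x 59 mm), 100 to 160 g, empty. Origin: centre of its underside; its z axis points from the bottom to the mouth, x and y are square to its sides. At the start it lies tipped over on one flat side on the table.
- cup: Round orange plastic cup, 80 mm tall, 54 mm wide at the foot and 66 mm at the rim, wall 3 mm, floor 5 mm, 70 to 120 g empty. It stands upright on the cork mat and holds the six balls (they lie in two layers, up to about 40 mm above its foot, and roll out once it is tipped some 95 to 110 degrees). Origin: centre of its underside; z points to the mouth.
- mat: Fixed round cork mat, 150 mm across, 4 mm thick, lying on the table, the cup's own place. Origin: centre of its underside.
- place: The empty place in the row: a flat yellow rectangle (86 x 80 mm, no thickness to speak of) on the floor of the tray, its top 6.6 mm above the table. Origin: its centre; x points across the row, y along the row.
- tray: Fixed shallow wooden tray, 110 x 300 mm, with a 6 mm floor and a lip 14 mm high (7 mm wide) all round; inside 96 x 286 mm. Three places in a row, about 93 mm apart: two hold tall bottles, one is empty. Origin: centre of its underside; y runs along the row, x across it.
- bottle_a: Loose amber bottle standing in the row, 58 mm wide, 145 mm tall, 320 g. Origin: centre of its underside, z up.
- bottle_b: Loose green bottle standing in the row, 58 mm wide, 145 mm tall, 320 g. Origin: centre of its underside, z up.
- ball0_center (a point): Centre of a white ceramic mixing ball, 20 mm across, 15 g, glazed and slippery; six alike, all in the cup at the start.
- ball1_center (a point): Centre of a white ceramic mixing ball, 20 mm across, 15 g, glazed and slippery; six alike, all in the cup at the start.
- ball2_center (a point): Centre of a white ceramic mixing ball, 20 mm across, 15 g, glazed and slippery; six alike, all in the cup at the start.
- ball3_center (a point): Centre of a white ceramic mixing ball, 20 mm across, 15 g, glazed and slippery; six alike, all in the cup at the start.
- ball4_center (a point): Centre of a white ceramic mixing ball, 20 mm across, 15 g, glazed and slippery; six alike, all in the cup at the start.
- ball5_center (a point): Centre of a white ceramic mixing ball, 20 mm across, 15 g, glazed and slippery; six alike, all in the cup at the start.

How it is judged:
On the way, in this order (a step that is already met when the one before it is completed fails the run):
1. the jar stands upright, let go of and at rest (angle between jar's own z axis and vertical below 0.06 rad and contact force between jar and the fingers below 0.05 N and linear speed of jar below 0.02 m/s), for 0.2 s.
2. all six balls are in the jar (x of ball0_center in the frame of jar between -0.031 and 0.031 m and y of ball0_center in the frame of jar between -0.031 and 0.031 m and z of ball0_center in the frame of jar between 0.005 and 0.105 m and x of ball1_center in the frame of jar between -0.031 and 0.031 m and y of ball1_center in the frame of jar between -0.031 and 0.031 m and z of ball1_center in the frame of jar between 0.005 and 0.105 m and x of ball2_center in the frame of jar between -0.031 and 0.031 m and y of ball2_center in the frame of jar between -0.031 and 0.031 m and z of ball2_center in the frame of jar between 0.005 and 0.105 m and x of ball3_center in the frame of jar between -0.031 and 0.031 m and y of ball3_center in the frame of jar between -0.031 and 0.031 m and z of ball3_center in the frame of jar between 0.005 and 0.105 m and x of ball4_center in the frame of jar between -0.031 and 0.031 m and y of ball4_center in the frame of jar between -0.031 and 0.031 m and z of ball4_center in the frame of jar between 0.005 and 0.105 m and x of ball5_center in the frame of jar between -0.031 and 0.031 m and y of ball5_center in the frame of jar between -0.031 and 0.031 m and z of ball5_center in the frame of jar between 0.005 and 0.105 m), for 0.2 s.
At the end, for the whole second after the job is handed in: The jar stands upright (within 0.06 rad) on the tray floor with its centre within 15 mm of the centre of the yellow place, all six balls inside it; the cup stands upright (within 0.06 rad) on the cork mat, its centre within 50 mm of the mat's centre; jar and cup are let go of and at rest (all of step 1 and all of step 2 and horizontal distance between jar and place below 0.015 m and height (world z) of jar below 0.013 m and angle between cup's own z axis and vertical below 0.06 rad and horizontal distance between cup and mat below 0.05 m and height (world z) of cup below 0.012 m and contact force between cup and the fingers below 0.05 N and linear speed of cup below 0.02 m/s); the robot touches nothing.
It fails at once if the amber bottle is tipped (over 0.3 rad) or shifted by more than 15 mm (angle between bottle_a's own z axis and vertical above 0.3 rad or distance of bottle_a from where it was at the start of the episode above 0.015 m).
It fails at once if the green bottle is tipped (over 0.3 rad) or shifted by more than 15 mm (angle between bottle_b's own z axis and vertical above 0.3 rad or distance of bottle_b from where it was at the start of the episode above 0.015 m).
It also fails if it takes over 72 s, if anything falls off the work surface, if the arm or the gripper's body presses on something with over 40 N, if the wrist force passes 120 N, or if a joint passes its speed limit or range.

## Working session

There is one attempt and no reset: what is moved stays moved. The work goes in short steps, Python scripts to look and compute and a tool call to move; the robot and the scene stay as the last step left them, time stands still between calls to the robot, and variables do not carry over. Pictures are saved under pics/ and viewed, at most 10 in all, crops included, and the job is handed in when it is done.

Besides the shell and the picture viewer there is one more tool, called after "Call:" in YAML: its name, and indented under it one key for each argument. move_arm: Moves the arm, as the interface text tells. Its arguments: {"type":"object","properties":{"increments":{"type":"array"}},"required":["increments"]}

```bash
ls; mkdir -p pics
python3 - <<'E'
from plant import manip
import cv2,numpy as np
s=manip.state();print(s)
for n in("scene","top"):
    f=manip.grab_frame(n);cv2.imwrite(f"pics/{n}0.png",f["image"]);print(n,f["fov_y"],f["cx"],f["cy"],f["eye"],f["rotation"])
f=manip.grab_frame("wrist");cv2.imwrite("pics/w0.png",f["image"]);print(f["fov_y"],f["cx"],f["cy"],f["T_tool_cam"])
E
```

```text
pics
{'time': 0.0, 'joint_pos': array([ 1.12099327e+00,  5.33503598e-02,  1.61426652e+00, -3.39683063e-05,
        1.47598568e+00, -1.19004711e-01]), 'joint_vel': array([-0.00021744, -0.00109132,  0.00073254, -0.00030388,  0.00077357,
        0.00128991]), 'joint_efforts': array([ 2.21002258e-03, -3.93668354e+01, -3.70181465e+01, -3.21413415e-05,
        6.87009029e-03,  2.86960915e-05]), 'tool_pos': array([0.20274389, 0.59055897, 0.23008345]), 'tool_rot': array([-2.65748482e-04,  1.64644384e-01,  9.86352481e-01, -9.69328546e-04]), 'contact_force': array([-0.44123011,  0.98668431, -0.01232965]), 'ft_torque': array([-0.0138287 , -0.07329487, -0.03828737]), 'grasp_force': 0.0, 'gripper_width': 1.0020512404206297}
scene 55.836056327664096 325.1458536777653 247.5506474160487 [ 1.11317209 -0.3823837   0.66055695] [-0.36047529  0.79426696  0.44728173 -0.19782976]
top 49.939418333833245 317.3990282924498 240.65099857254316 [ 0.36132223 -0.04630818  1.06291762] [ 0.07259484 -0.69637943  0.71250098 -0.04613064]
65.70646984690485 315.4308779726012 238.70678198268516 [[ 4.45795847e-04 -9.51028037e-01 -3.09104310e-01  7.90400422e-02]
 [ 9.99999478e-01  1.39662208e-04  1.01251561e-03 -1.74686318e-04]
 [-9.19760542e-04 -3.09104600e-01  9.51027602e-01 -1.43553922e-01]
 [ 0.00000000e+00  0.00000000e+00  0.00000000e+00  1.00000000e+00]]
```

View pics/top0.png

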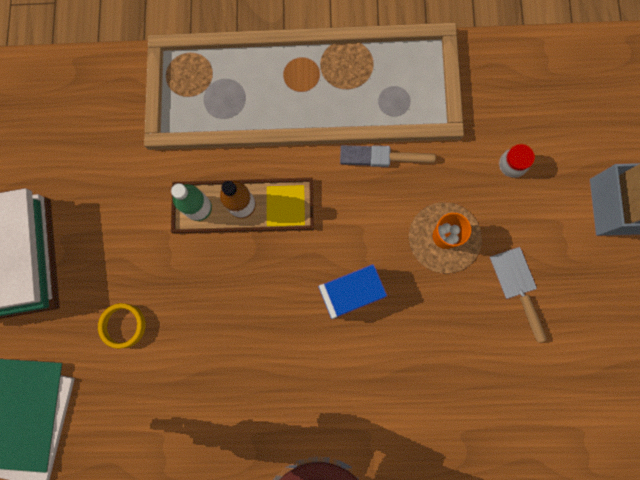

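View pics/scene0.png

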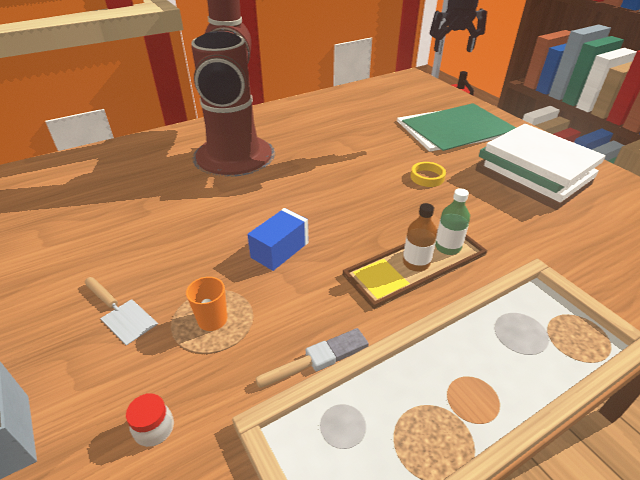

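The top view shows the jar at (352,292) with its mouth to the left, the cup at (452,230) on the mat at (445,238), and the yellow place at (286,205), with bottles at (190,200) and (238,200). The scene view shows the same, with the jar at (278,240), cup at (207,303) and place at (382,278).

```bash
cat > h.py <<'E'
import numpy as np,cv2
from scipy.spatial.transform import Rotation as R
from plant import manip
def Rq(q): return R.from_quat(np.r_[q[1:],q[0]]).as_matrix()
def rays(f,px,st=None):
    px=np.atleast_2d(np.asarray(px,float)); fl=240/np.tan(np.radians(f["fov_y"])/2)
    d=(px-[f["cx"],f["cy"]])/fl
    if "eye" in f:
        v=np.c_[d,np.ones(len(d))]; return np.array(f["eye"]),(v@Rq(f["rotation"]).T)
    r=np.linalg.norm(d,axis=1,keepdims=True)
    v=np.c_[d/np.maximum(r,1e-9)*np.sin(r),np.cos(r)]
    M=Rq(st["tool_rot"]); T=np.array(f["T_tool_cam"])
    return np.array(st["tool_pos"])+M@T[:3,3], v@(M@T[:3,:3]).T
def plane(f,px,z,st=None):
    o,v=rays(f,px,st); return o+v*((z-o[2])/v[:,2:3])
def tri(a,b):  # lists of (o,v)
    o1,v1=a;o2,v2=b;out=[]
    for p,q in zip(v1,v2):
        A=np.c_[p,-q]; t=np.linalg.lstsq(A,o2-o1,rcond=None)[0]
        P,Q=o1+p*t[0],o2+q*t[1]; out.append(np.r_[(P+Q)/2,np.linalg.norm(P-Q)])
    return np.array(out)
HS={"blue":((105,150,60),(130,255,255)),"yel":((24,150,90),(32,255,255)),"or":((5,225,150),(14,255,255))}
def mask(im,c,roi=None):
    h=cv2.cvtColor(im,cv2.COLOR_BGR2HSV); m=cv2.inRange(h,*map(np.array,HS[c]))
    if roi: 
        k=np.zeros_like(m);x0,y0,x1,y1=roi;k[y0:y1,x0:x1]=255;m&=k
    return m
def big(m):
    c,_=cv2.findContours(m,cv2.RETR_EXTERNAL,cv2.CHAIN_APPROX_NONE); return max(c,key=cv2.contourArea)
def poly(c,n=4):
    h=cv2.convexHull(c)
    for e in np.arange(.005,.2,.003):
        p=cv2.approxPolyDP(h,e*cv2.arcLength(h,True),True)
        if len(p)<=n: return p[:,0]
E
python3 - <<'E'
from h import *
np.set_printoptions(precision=4,suppress=True)
T=manip.grab_frame("top");S=manip.grab_frame("scene")
for n,f,rj,ry,ro in(("top",T,(300,250,400,330),(255,170,320,240),(420,200,485,255)),("scene",S,(235,200,320,280),(330,250,420,310),(170,265,240,340))):
    j=big(mask(f["image"],"blue",rj));y=big(mask(f["image"],"yel",ry));o=big(mask(f["image"],"or",ro))
    print(n,"jar",cv2.contourArea(j),poly(j,4 if n=="top" else 6).tolist(),"place",poly(y).tolist(),"or",cv2.boundingRect(o),cv2.fitEllipse(o))
    print(plane(f,poly(y),.0066))
    if n=="top": print("jar top",plane(f,poly(j),.066)); print("cup rim",plane(f,[cv2.minEnclosingCircle(o)[0]],.084))
cv2.imwrite("pics/s_cr.png",cv2.resize(S["image"][190:350,150:350],None,fx=4,fy=3.7,interpolation=cv2.INTER_CUBIC)[:600])
cv2.imwrite("pics/t_cr.png",cv2.resize(T["image"][160:340,260:500],None,fx=3.3,fy=3.3,interpolation=cv2.INTER_CUBIC))
E
```

```text
top jar 1726.0 [[372, 265], [385, 295], [337, 315], [325, 284]] place [[303, 186], [304, 224], [267, 225], [267, 187]] or (449, 213, 22, 33) ((447.8160400390625, 229.0272979736328), (33.309024810791016, 42.02137756347656), 93.6872329711914)
[[0.6595 0.0199 0.0066]
 [0.5772 0.019  0.0066]
 [0.5772 0.0968 0.0066]
 [0.6596 0.0965 0.0066]]
jar top [[ 0.4803 -0.1155  0.066 ]
 [ 0.4218 -0.1382  0.066 ]
 [ 0.3857 -0.0452  0.066 ]
 [ 0.4456 -0.0236  0.066 ]]
cup rim [[ 0.5437 -0.2737  0.084 ]]Traceback (most recent call last):
  File "<stdin>", line 5, in <module>
  File "h.py", line 29, in big
    c,_=cv2.findContours(m,cv2.RETR_EXTERNAL,cv2.CHAIN_APPROX_NONE); return max(c,key=cv2.contourArea)
                                                                            ~~~^^^^^^^^^^^^^^^^^^^^^^^
ValueError: max() iterable argument is empty
```

Call:
move_arm:
  increments: [0,40,0,0,1,0,40,0,0,1,0,40,0,0,1,0,40,0,0,1,0,40,0,0,1,0,40,0,0,1,0,40,0,0,1,0,40,0,0,1]

```text
time: 0.92
tool_pos: [0.3066, 0.893, 0.2308]
tool_rot: [-0.0, 0.165, 0.986, -0.0]
contact_force: [1.4, 2.4, 1.2]
gripper_width: 0.996
grasp_force: 0.0
```

Call:
move_arm:
  increments: [0,40,0,0,1,0,40,0,0,1,0,40,0,0,1,0,40,0,0,1]

```text
time: 1.25
tool_pos: [0.3301, 0.9608, 0.1955]
tool_rot: [-0.0, 0.165, 0.986, 0.006]
contact_force: [-0.3, -1.5, -6.2]
gripper_width: 0.997
grasp_force: 0.0
```

Run:
```python
from h import *
s=manip.state();print(s["joint_pos"],s["tool_pos"],s["tool_rot"],Rq(s["tool_rot"])[:,2])
np.set_printoptions(precision=4,suppress=True)
im=manip.grab_frame("scene")["image"];h=cv2.cvtColor(im,cv2.COLOR_BGR2HSV)
for p in((382,278),(275,245),(207,300),(265,260),(290,235)):print(p,h[p[1],p[0]])
T=manip.grab_frame("top")["image"];cv2.imwrite("pics/t_cr.png",cv2.resize(T[160:340,260:500],None,fx=3.3,fy=3.3,interpolation=cv2.INTER_CUBIC))
```

```text
[ 1.16587576  1.20475075  0.07340508  0.00337096  1.85122309 -0.07304404] [0.33009122 0.96080067 0.19545535] [-1.25240258e-04  1.64704642e-01  9.86322703e-01  6.31596943e-03] [ 0.00183348  0.01250042 -0.99992019]
(382, 278) [ 24 182 203]
(275, 245) [112 152 161]
(207, 300) [ 25  23 187]
(265, 260) [115 130 141]
(290, 235) [113 148 164]
```

Call:
move_arm:
  increments: [0,40,0,0,1,0,40,0,0,1,0,40,0,0,1]

```text
time: 1.6
tool_pos: [0.3396, 0.9876, 0.2075]
tool_rot: [0.01, 0.164, 0.985, 0.059]
contact_force: [0.1, 0.1, -0.5]
gripper_width: 1.001
grasp_force: 0.0
```

Call:
move_arm:
  increments: [0,0,-40,0,1,0,0,-40,0,1,0,0,-40,0,1]

```text
time: 1.85
tool_pos: [0.3292, 0.9575, 0.3212]
tool_rot: [0.011, 0.164, 0.984, 0.064]
contact_force: [-0.2, -0.0, 0.9]
gripper_width: 0.994
grasp_force: 0.0
```

Run:
```python
from h import *
s=manip.state();print(s["joint_pos"],s["tool_pos"],s["tool_rot"],Rq(s["tool_rot"])[:,2])
```

```text
[ 1.16364665  1.09165031  0.05498012  0.01000374  1.86600189 -0.0728345 ] [0.32918863 0.95747396 0.3212043 ] [0.01076821 0.16429638 0.98429312 0.06370081] [ 0.04212978  0.12186218 -0.9916525 ]
```

```bash
cat >> h.py <<'E'
def log():
    s=manip.state(); open("log.txt","a").write(" ".join("%.5f"%v for v in np.r_[s["joint_pos"],s["tool_pos"],s["tool_rot"]])+"\n"); return s
def go(P,spin=0,jaw=1,n=None,step=38,pos=None,rot=None):
    """print rows to TCP P (m) with total spin; from current state"""
    s=log(); p=np.array(s["tool_pos"] if pos is None else pos); M=Rq(s["tool_rot"]) if rot is None else rot
    P=np.array(P,float)
    n=n or max(1,int(np.ceil(max(np.linalg.norm(P-p)*1000/step,abs(spin)/.12))))
    ds=round(spin/n,3); rows=[]
    for i in range(n):
        d=np.round(M.T@(P-p)*1000/(n-i),0 if n-i>1 else 1); rows.append([*d,ds,jaw])
        p=p+M@d/1000; M=M@R.from_euler("z",ds).as_matrix()
    f=lambda v:("%.3f"%v).rstrip("0").rstrip(".") if v else "0"
    for k in range(0,n,8): print(len(rows[k:k+8]),"["+", ".join(", ".join(f(v) for v in r) for r in rows[k:k+8])+"]")
    return p,M
def say():
    s=log(); M=Rq(s["tool_rot"]); print("t%.2f"%s["time"],"p",np.round(s["tool_pos"],4),"y az",round(np.degrees(np.arctan2(M[1,1],M[0,1])),1),"x",np.round(M[:,0],3),"y",np.round(M[:,1],3),"z",np.round(M[:,2],3),"w",round(s["gripper_width"],3),"q",np.round(s["joint_pos"],3)); return s
E
python3 - <<'E'
from h import *
say(); HS.update(blue=((105,100,50),(125,255,255)),yel=((21,150,90),(32,255,255)),**{"or":((3,180,120),(16,255,255))})
np.set_printoptions(precision=4,suppress=True)
T=manip.grab_frame("top");S=manip.grab_frame("scene")
for n,f,rj,ry,ro in(("top",T,(300,250,400,330),(255,170,320,240),(420,200,485,255)),("scene",S,(235,200,320,280),(330,250,420,310),(170,265,240,340))):
    j=big(mask(f["image"],"blue",rj));y=big(mask(f["image"],"yel",ry));o=big(mask(f["image"],"or",ro))
    print(n,"jar",poly(j,4 if n=="top" else 6).tolist(),"place",poly(y).tolist(),"or",cv2.boundingRect(o))
    print(plane(f,poly(y),.0066).mean(0))
go([.4305,-.073,.2],.87)
s=S["image"][190:350,150:350];cv2.imwrite("pics/s_cr.png",cv2.resize(s,(750,600),interpolation=cv2.INTER_CUBIC))
E
```

```text
t1.85 p [0.3292 0.9575 0.3212] y az 71.0 x [-0.946  0.325 -0.   ] y [0.322 0.938 0.129] z [ 0.042  0.122 -0.992] w 0.994 q [ 1.164  1.092  0.055  0.01   1.866 -0.073]
top jar [[373, 265], [385, 296], [337, 315], [325, 284]] place [[303, 185], [304, 224], [268, 226], [266, 187]] or (432, 212, 40, 37)
[0.6184 0.0581 0.0066]
scene jar [[283, 211], [303, 221], [304, 244], [273, 270], [251, 257], [248, 234]] place [[384, 259], [409, 283], [377, 298], [353, 272]] or (186, 277, 41, 54)
[0.6205 0.0574 0.0066]
8 [-15, -34, 0, 0.031, 1, -16, -33, 0, 0.031, 1, -17, -33, 0, 0.031, 1, -19, -32, 0, 0.031, 1, -19, -32, 0, 0.031, 1, -20, -31, 0, 0.031, 1, -21, -31, 0, 0.031, 1, -22, -30, 0, 0.031, 1]
8 [-23, -29, 0, 0.031, 1, -24, -28, 0, 0.031, 1, -25, -28, 0, 0.031, 1, -26, -27, 0, 0.031, 1, -27, -26, 0, 0.031, 1, -28, -25, 0, 0.031, 1, -28, -24, 0, 0.031, 1, -29, -23, 0, 0.031, 1]
8 [-30, -23, 0, 0.031, 1, -30, -22, 0, 0.031, 1, -31, -21, 0, 0.031, 1, -32, -20, 0, 0.031, 1, -32, -18, 0, 0.031, 1, -33, -18, 0, 0.031, 1, -34, -16, 0, 0.031, 1, -34, -15, 0, 0.031, 1]
4 [-34, -14, 0, 0.031, 1, -35, -14, 0, 0.031, 1, -35, -12, 0, 0.031, 1, -35.9, -11.5, -0.5, 0.031, 1]
```

View pics/s_cr.png

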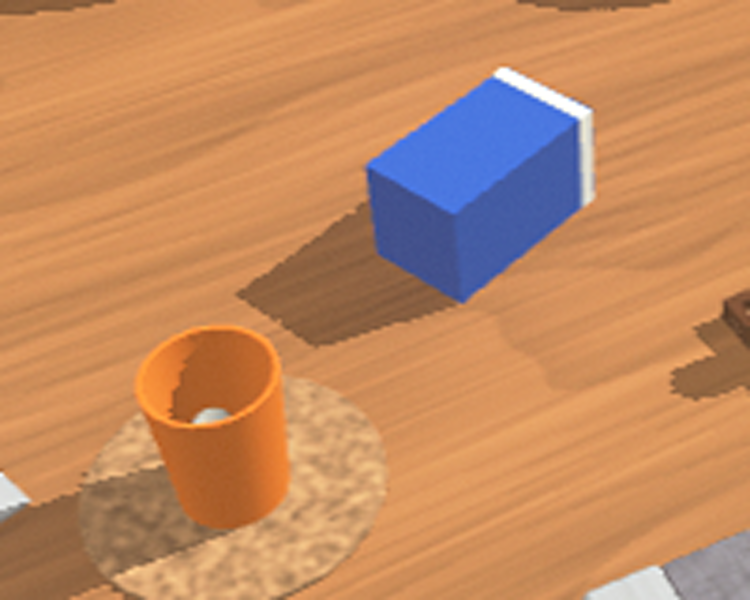

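View pics/t_cr.png

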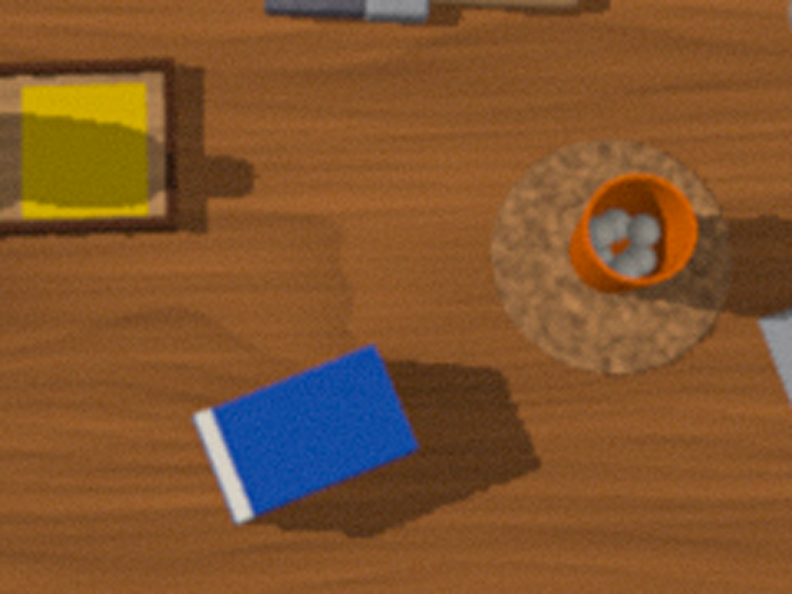

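The crops show the jar's upper corners and the cup rim clearly in both views: top crop rim centre (640,230), jar corners (375,346), (417,446); scene crop rim (208,377), jar corners (457,213), (368,165). I'll triangulate them while the arm moves.

Run:
```python
from h import *
np.set_printoptions(precision=4,suppress=True)
T=manip.grab_frame("top");S=manip.grab_frame("scene")
t=[(373.5,264.8),(386.3,295.2),(453.9,229.7)];s=[(271.9,246.8),(248.1,234),(205.5,290.5)]
print(tri(rays(T,t),rays(S,s)),plane(T,[(445.8,237.6)],.004),plane(T,[(453.9,229.7)],.084))
```

```text
[[ 0.4817 -0.117   0.0636  0.0036]
 [ 0.4218 -0.1403  0.0641  0.0013]
 [ 0.5433 -0.2737  0.0795  0.0009]] [[ 0.541  -0.2739  0.004 ]] [[ 0.5424 -0.273   0.084 ]]
```

Call:
move_arm:
  increments: [-15,-34,0,0.031,1,-16,-33,0,0.031,1,-17,-33,0,0.031,1,-19,-32,0,0.031,1,-19,-32,0,0.031,1,-20,-31,0,0.031,1,-21,-31,0,0.031,1,-22,-30,0,0.031,1]

```text
time: 2.72
tool_pos: [0.3624, 0.6977, 0.2917]
tool_rot: [0.004, 0.274, 0.96, 0.066]
contact_force: [0.9, 0.6, -0.3]
gripper_width: 1.001
grasp_force: 0.0
```

Call:
move_arm:
  increments: [-23,-29,0,0.031,1,-24,-28,0,0.031,1,-25,-28,0,0.031,1,-26,-27,0,0.031,1,-27,-26,0,0.031,1,-28,-25,0,0.031,1,-28,-24,0,0.031,1,-29,-23,0,0.031,1]

```text
time: 3.38
tool_pos: [0.4002, 0.4042, 0.2579]
tool_rot: [-0.003, 0.39, 0.918, 0.065]
contact_force: [0.2, -0.2, 0.7]
gripper_width: 1.001
grasp_force: 0.0
```

Call:
move_arm:
  increments: [-30,-23,0,0.031,1,-30,-22,0,0.031,1,-31,-21,0,0.031,1,-32,-20,0,0.031,1,-32,-18,0,0.031,1,-33,-18,0,0.031,1,-34,-16,0,0.031,1,-34,-15,0,0.031,1]

```text
time: 4.05
tool_pos: [0.4376, 0.108, 0.2241]
tool_rot: [-0.01, 0.501, 0.863, 0.064]
contact_force: [0.3, -0.4, -0.3]
gripper_width: 1.002
grasp_force: 0.0
```

Run:
```python
from h import *
say();go([.4305,-.073,.14],.124)
```

```text
t4.05 p [0.4376 0.108  0.2241] y az 29.5 x [-0.498  0.863  0.08 ] y [0.866 0.491 0.1  ] z [ 0.047  0.12  -0.992] w 1.002 q [ 1.000e-03 -4.370e-01  2.053e+00  1.200e-01  1.479e+00 -5.270e-01]
6 [-27, -17, 10, 0.021, 1, -27, -17, 10, 0.021, 1, -27, -16, 10, 0.021, 1, -28, -16, 10, 0.021, 1, -28, -15, 11, 0.021, 1, -27.5, -13.9, 10.4, 0.021, 1]
```

Call:
move_arm:
  increments: [-27,-17,10,0.021,1,-27,-17,10,0.021,1,-27,-16,10,0.021,1,-28,-16,10,0.021,1,-28,-15,11,0.021,1,-27.5,-13.9,10.4,0.021,1,0,0,0,0,1]

```text
time: 4.63
tool_pos: [0.4287, -0.0756, 0.1368]
tool_rot: [-0.015, 0.556, 0.829, 0.06]
contact_force: [-0.3, 1.0, -0.1]
gripper_width: 0.998
grasp_force: 0.0
```

Run:
```python
from h import *
s=say();f=manip.grab_frame("wrist");HS.update(blue=((105,100,50),(125,255,255)))
cv2.imwrite("pics/w1.png",f["image"])
j=big(mask(f["image"],"blue"));p=poly(j);print(p.tolist(),np.round(plane(f,p,.066,s),4).tolist())
go([.4305,-.073,.014],0)
```

```text
t4.63 p [ 0.4287 -0.0756  0.1368] y az 22.1 x [-0.381  0.92   0.093] y [0.924 0.374 0.083] z [ 0.042  0.117 -0.992] w 0.998 q [-0.427 -0.363  2.147  0.127  1.37  -0.842]
[[368, 194], [359, 344], [262, 347], [260, 192]] [[0.448, -0.0213, 0.066], [0.4841, -0.1161, 0.066], [0.4229, -0.1403, 0.066], [0.387, -0.0441, 0.066]]
4 [-3, -2, 31, 0, 1, -3, -2, 31, 0, 1, -3, -3, 31, 0, 1, -2.3, -2.1, 30.1, 0, 1]
```

View pics/w1.png

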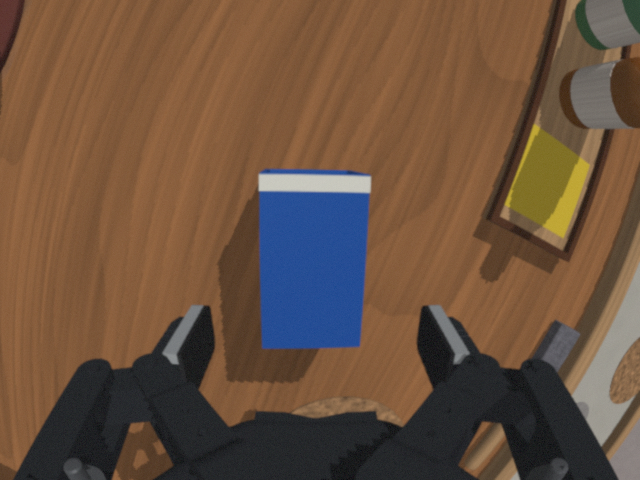

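Call:
move_arm:
  increments: [-2,1,30,0,1,-2,1,30,0,1,-3,0,30,0,1,-2,1,29,0,1,0,0,0,0,0.6,0,0,0,0,0.3,0,0,0,0,0.2,0,0,0,0,0.2]

```text
time: 5.35
tool_pos: [0.4418, -0.0648, 0.0211]
tool_rot: [-0.013, 0.553, 0.831, 0.062]
contact_force: [0.9, -0.2, -2.0]
gripper_width: 0.783
grasp_force: 65.0
```

Run:
```python
from h import *
from scipy.optimize import least_squares
s=say();print(s["grasp_force"],s["contact_force"])
D=np.loadtxt("log.txt")
def fk(q,k):
    h,a0,l1,l2,e,L=k
    # planar arm + roll j4
    A=R.from_euler("z",q[0]); 
    p=np.array([a0,0,h])+R.from_euler("y",q[1]).apply([0,0,l1])
    F=R.from_euler("y",q[1]+q[2]); p=p+F.apply([e,0,l2])
    F=F*R.from_euler("z",q[3])*R.from_euler("y",q[4])
    return A.apply(p+F.apply([0,0,L])), A.apply(F.apply([0,0,1]))
D=np.vstack([D,np.r_[1.12099,.05335,1.61427,0,1.47599,-.119,.20274,.59056,.23008,-2.66e-4,.16464,.98635,-9.7e-4],
 np.r_[1.16587576,1.20475075,.07340508,.00337096,1.85122309,-.07304404,.33009122,.96080067,.19545535,-1.25e-4,.1647,.98632,.006316]])
r=least_squares(lambda k:np.concatenate([np.r_[fk(d,k)[0]-d[6:9]] for d in D]),[.35,0,.4,.4,0,.25])
print(np.round(r.x,4),np.abs(r.fun).max()); d=D[-3]
print(fk(D[4],r.x)[1],Rq(D[4][9:])[:,2])
```

```text
t5.35 p [ 0.4418 -0.0648  0.0211] y az 22.4 x [-0.387  0.917  0.091] y [0.921 0.38  0.088] z [ 0.046  0.118 -0.992] w 0.783 q [-0.393 -0.159  2.198  0.142  1.109 -0.852]
65.03677433123812 [ 0.88769778 -0.2138986  -1.98165882]
[ 0.6831 -0.0388  0.4373  0.6273 -0.0063  0.8344] 0.07142489860066858
[ 0.04178673  0.11719752 -0.99222911] [ 0.04179184  0.11719821 -0.99222882]
```

Jar is held (0.783 opening = 66 mm). Refit the kinematics and plan lift, turn and carry.

```bash
cat >> h.py <<'E'
from scipy.optimize import least_squares
def fk(q,k):
    h,a0,l1,l2,e,L,c,e1=k
    A=R.from_euler("z",q[0]); p=np.array([a0,0,h])+R.from_euler("y",q[1]).apply([e1,0,l1])
    F=R.from_euler("y",q[1]+q[2]); p=p+F.apply([e,0,l2])
    F=F*R.from_euler("z",q[3])*R.from_euler("y",q[4])
    return A.apply(p+F.apply([c,0,L])), (A*F).as_matrix()[:,2]
def fitk():
    D=np.loadtxt("log.txt");D=np.vstack([D,np.r_[1.12099,.05335,1.61427,0,1.47599,-.119,.20274,.59056,.23008,-2.66e-4,.16464,.98635,-9.7e-4],
 np.r_[1.16587576,1.20475075,.07340508,.00337096,1.85122309,-.07304404,.33009122,.96080067,.19545535,-1.25e-4,.1647,.98632,.006316]])
    x0=np.array([.35,0,.4,.4,0,.25,0,0]); best=None
    for s in range(12):
        r=least_squares(lambda k:np.r_[np.concatenate([fk(d,k)[0]-d[6:9] for d in D]),(k-x0)*1e-4],x0+np.random.default_rng(s).normal(0,.08,8))
        if best is None or r.cost<best.cost: best=r
    return best.x,np.abs(best.fun).max()
E
python3 - <<'E'
from h import *
k,e=fitk();print(np.round(k,4),e)
D=np.loadtxt("log.txt")
for d in D: print(np.round(fk(d,k)[0]-d[6:9],4))
p,M=go([.4418,-.0648,.06],0,.2,n=2)
p,M=go([.60,-.12,.09],-1.05,.2,pos=p,rot=M)
E
```

```text
[ 0.6715  0.0039  0.4376  0.6167 -0.0148  0.8313  0.0253 -0.0092] 0.07148707217204409
[ 0.0697 -0.0125 -0.    ]
[ 0.0715 -0.0084  0.0001]
[ 0.0035 -0.008   0.0015]
[ 0.0035 -0.008   0.0015]
[-0.0111 -0.0006  0.0002]
[-0.0104  0.0002  0.0003]
[ 0.0196 -0.0112 -0.0084]
2 [2, 2, -19, 0, 0.2, 1.6, 1.4, -19.6, 0, 0.2]
8 [-12, 14, -3, -0.117, 0.2, -14, 13, -3, -0.117, 0.2, -15, 11, -3, -0.117, 0.2, -16, 9, -3, -0.117, 0.2, -17, 7, -3, -0.117, 0.2, -18, 5, -3, -0.117, 0.2, -18, 3, -4, -0.117, 0.2, -19, 1, -3, -0.117, 0.2]
1 [-18.8, -1.7, -4, -0.117, 0.2]
```

```bash
sed -i 's/h,a0,l1,l2,e,L,c,e1=k/h,a0,l1,l2,e,L,c,e1,dy,d2=k/; s/np.array(\[a0,0,h\])/np.array([a0,dy,h])/; s/F.apply(\[c,0,L\])/F.apply([c,d2,L])/; s/,.25,0,0\]); best/,.25,0,0,.07,0]); best/; s/normal(0,.08,8)/normal(0,.08,10)/' h.py
python3 - <<'E'
from h import *
k,e=fitk();print(np.round(k,4),e)
D=np.loadtxt("log.txt")
for th in(45,53,60,75,90):
  for r in(.5,.56,.62,.7):
    for z in(.04,.06,.1):
      def f(q):
        p,t=fk([0,q[0],q[1],0,q[2],0],k); return [p[0]-r,p[2]-z,q.sum()-(np.pi-np.radians(th))]
      s=least_squares(f,[0,1.6,1.2],bounds=([-1.01,.06,.09],[2.22,2.58,2.62])); 
      if s.cost>1e-7 and z!=.1: print(th,r,z,"NO",np.round(s.x,2),np.round(s.fun,3))
E
```

```text
[ 0.238  -0.      0.4264  0.6099  0.0957  0.2795 -0.      0.      0.0742
 -0.    ] 2.0989932647354516e-05
53 0.5 0.04 NO [-0.45  2.58  0.09] [0.003 0.008 0.005]
53 0.5 0.06 NO [-0.49  2.58  0.13] [ 0.004 -0.     0.001]
53 0.56 0.04 NO [-0.31  2.45  0.09] [-0.008  0.024  0.012]
53 0.56 0.06 NO [-0.31  2.44  0.09] [-0.003  0.009  0.005]
53 0.62 0.04 NO [-0.15  2.3   0.09] [-0.005  0.034  0.02 ]
53 0.62 0.06 NO [-0.16  2.3   0.09] [-0.003  0.02   0.012]
53 0.7 0.04 NO [0.06 2.09 0.09] [0.002 0.035 0.025]
53 0.7 0.06 NO [0.04 2.1  0.09] [0.001 0.022 0.016]
60 0.5 0.04 NO [-0.54  2.58  0.09] [0.019 0.056 0.032]
60 0.5 0.06 NO [-0.55  2.58  0.09] [0.02  0.04  0.024]
60 0.56 0.04 NO [-0.54  2.57  0.09] [-0.036  0.061  0.027]
60 0.56 0.06 NO [-0.52  2.55  0.09] [-0.028  0.048  0.022]
60 0.62 0.04 NO [-0.34  2.39  0.09] [-0.029  0.083  0.046]
60 0.62 0.06 NO [-0.33  2.38  0.09] [-0.024  0.069  0.039]
60 0.7 0.04 NO [-0.07  2.14  0.09] [-0.006  0.093  0.064]
60 0.7 0.06 NO [-0.08  2.14  0.09] [-0.006  0.08   0.055]
75 0.5 0.04 NO [-0.75  2.58  0.09] [0.037 0.164 0.09 ]
75 0.5 0.06 NO [-0.76  2.58  0.09] [0.037 0.149 0.081]
75 0.56 0.04 NO [-0.75  2.58  0.09] [-0.023  0.165  0.088]
75 0.56 0.06 NO [-0.76  2.58  0.09] [-0.023  0.15   0.08 ]
75 0.62 0.04 NO [-0.75  2.58  0.09] [-0.083  0.166  0.087]
75 0.62 0.06 NO [-0.76  2.58  0.09] [-0.083  0.15   0.078]
75 0.7 0.04 NO [-0.68  2.52  0.09] [-0.144  0.177  0.096]
75 0.7 0.06 NO [-0.61  2.45  0.09] [-0.121  0.173  0.1  ]
90 0.5 0.04 NO [-0.96  2.58  0.09] [0.032 0.276 0.144]
90 0.5 0.06 NO [-0.96  2.58  0.09] [0.032 0.26  0.136]
90 0.56 0.04 NO [-0.95  2.58  0.09] [-0.027  0.274  0.148]
90 0.56 0.06 NO [-0.96  2.58  0.09] [-0.028  0.258  0.14 ]
90 0.62 0.04 NO [-0.95  2.58  0.09] [-0.087  0.272  0.151]
90 0.62 0.06 NO [-0.96  2.58  0.09] [-0.088  0.256  0.143]
90 0.7 0.04 NO [-0.94  2.58  0.09] [-0.167  0.269  0.156]
90 0.7 0.06 NO [-0.95  2.58  0.09] [-0.167  0.254  0.148]
```

Call:
move_arm:
  increments: [2,2,-19,0,0.2,1.6,1.4,-19.6,0,0.2,-12,14,-3,-0.117,0.2,-14,13,-3,-0.117,0.2,-15,11,-3,-0.117,0.2,-16,9,-3,-0.117,0.2,-17,7,-3,-0.117,0.2,-18,5,-3,-0.117,0.2]

```text
time: 6.02
tool_pos: [0.5471, -0.1016, 0.078]
tool_rot: [0.008, 0.232, 0.971, 0.063]
contact_force: [0.5, 0.0, -1.1]
gripper_width: 0.782
grasp_force: 65.7
```

Call:
move_arm:
  increments: [-18,3,-4,-0.117,0.2,-19,1,-3,-0.117,0.2,-18.8,-1.7,-4,-0.117,0.2,0,0,0,0,0.2]

```text
time: 6.35
tool_pos: [0.6024, -0.1214, 0.0906]
tool_rot: [0.021, 0.06, 0.996, 0.06]
contact_force: [-0.5, -0.8, -0.6]
gripper_width: 0.791
grasp_force: 65.7
```

Run:
```python
from h import *
say()
```

```text
t6.35 p [ 0.6024 -0.1214  0.0906] y az 83.2 x [-0.992  0.122 -0.035] y [0.117 0.986 0.122] z [ 0.049  0.116 -0.992] w 0.791 q [-0.378  0.141  1.767  0.134  1.233 -1.873]
```

Run:
```python
from h import *
p,M=go([.625,-.12,.022],.19,.2,n=4)
go([.625,-.12,.12],0,1,pos=p,rot=M)
k,e=fitk();np.save("k.npy",k);print(k.round(4),e)
def mx(r,z):
    # max outward tilt at TCP r,z
    best=0
    for th in np.arange(30,90,1.):
      f=lambda q:[(fk([0,q[0],q[1],0,q[2],0],k)[0][0]-r)*10,(fk([0,q[0],q[1],0,q[2],0],k)[0][2]-z)*10,q.sum()-(np.pi-np.radians(th))]
      if least_squares(f,[0,1.6,1.2],bounds=([-1.01,.06,.095],[2.22,2.58,2.62])).cost<1e-6:best=th
    return best
for z in(.015,.04,.07,.15,.2,.3): print(z,[mx(r,z) for r in(.5,.57,.63,.7,.8,.9)])
```

```text
4 [-5, -1, 17, 0.048, 0.2, -5, -1, 17, 0.048, 0.2, -5, -1, 18, 0.048, 0.2, -5, 0.1, 17.3, 0.048, 0.2]
3 [0, 4, -32, 0, 1, -1, 4, -33, 0, 1, -0.1, 4.4, -32.2, 0, 1]
[ 0.238  -0.      0.4264  0.6099  0.0957  0.2795 -0.     -0.      0.0742
 -0.    ] 2.0989802465531326e-05
0.015 [np.float64(48.0), np.float64(46.0), np.float64(46.0), np.float64(46.0), np.float64(48.0), np.float64(51.0)]
0.04 [np.float64(51.0), np.float64(49.0), np.float64(48.0), np.float64(48.0), np.float64(50.0), np.float64(52.0)]
0.07 [np.float64(51.0), np.float64(52.0), np.float64(51.0), np.float64(51.0), np.float64(52.0), np.float64(54.0)]
0.15 [np.float64(54.0), np.float64(61.0), np.float64(58.0), np.float64(57.0), np.float64(57.0), np.float64(59.0)]
0.2 [np.float64(58.0), np.float64(66.0), np.float64(63.0), np.float64(61.0), np.float64(61.0), np.float64(62.0)]
0.3 [np.float64(61.0), np.float64(76.0), np.float64(72.0), np.float64(69.0), np.float64(68.0), np.float64(68.0)]
```

Call:
move_arm:
  increments: [-5,-1,17,0.048,0.2,-5,-1,17,0.048,0.2,-5,-1,18,0.048,0.2,-5,0.1,16.3,0.048,0.2,0,0,0,0,0.2,0,0,0,0,1,0,0,0,0,1,0,0,0,0,1]

```text
time: 7.02
tool_pos: [0.62, -0.1182, 0.0195]
tool_rot: [0.012, 0.157, 0.986, 0.062]
contact_force: [-1.2, 0.3, 0.1]
gripper_width: 0.998
grasp_force: 0.0
```

Call:
move_arm:
  increments: [0,4,-32,0,1,-1,4,-33,0,1,0,4,-32,0,1,-40,0,0,0,1,-40,0,0,0,1,-40,0,0,0,1,-40,0,0,0,1,-40,0,0,0,1]

```text
time: 7.68
tool_pos: [0.8119, -0.1812, 0.1173]
tool_rot: [0.011, 0.157, 0.986, 0.062]
contact_force: [0.2, 0.6, 0.7]
gripper_width: 1.002
grasp_force: 0.0
```

Call:
move_arm:
  increments: [-40,0,0,0,1,-40,0,0,0,1,-40,0,0,0,1,-40,0,0,0,1,-40,0,0,0,1,-40,0,0,0,1,-40,0,0,0,1,-40,0,0,0,1]

```text
time: 8.35
tool_pos: [1.0136, -0.2503, 0.0942]
tool_rot: [0.028, 0.159, 0.985, 0.062]
contact_force: [1.1, 0.2, -2.8]
gripper_width: 1.002
grasp_force: 0.0
```

Run:
```python
from h import *
say()
```

```text
t8.35 p [ 1.0136 -0.2503  0.0942] y az 71.8 x [-0.948  0.317 -0.036] y [0.31  0.942 0.13 ] z [ 0.075  0.112 -0.991] w 1.002 q [-0.349  1.312  0.064  0.133  1.731 -1.575]
```

Call:
move_arm:
  increments: [-40,0,0,0,1,-40,0,0,0,1,-40,0,0,0,1,-40,0,0,0,1,-40,0,-10,0,1,-40,0,-10,0,1]

```text
time: 8.85
tool_pos: [1.0496, -0.2753, 0.1271]
tool_rot: [0.109, 0.162, 0.979, 0.052]
contact_force: [0.6, -1.1, 0.9]
gripper_width: 1.0
grasp_force: 0.0
```

Run:
```python
from h import *
say()
```

```text
t8.85 p [ 1.0496 -0.2753  0.1271] y az 72.0 x [-0.924  0.329 -0.196] y [0.307 0.942 0.137] z [ 0.23   0.067 -0.971] w 1.0 q [-0.362  1.289  0.058  0.144  1.6   -1.586]
```

Call:
move_arm:
  increments: [-40,0,0,0,1,-40,0,0,0,1,-40,0,0,0,1,-40,0,0,0,1,-40,0,0,0,1,-40,0,0,0,1,-40,0,0,0,1,-40,0,0,0,1]

```text
time: 9.52
tool_pos: [1.0892, -0.3056, 0.1738]
tool_rot: [0.204, 0.166, 0.964, 0.04]
contact_force: [0.3, -0.3, -0.7]
gripper_width: 1.0
grasp_force: 0.0
```

Run:
```python
from h import *
say()
```

```text
t9.52 p [ 1.0892 -0.3056  0.1738] y az 72.1 x [-0.862  0.336 -0.38 ] y [0.304 0.942 0.144] z [ 0.406  0.009 -0.914] w 1.0 q [-0.378  1.26   0.056  0.16   1.438 -1.598]
```

Call:
move_arm:
  increments: [-40,0,0,0,1,-40,0,0,0,1,-40,0,0,0,1,-40,0,0,0,1,-40,0,0,0,1,-40,0,0,0,1,-40,0,0,0,1,-40,0,0,0,1]

```text
time: 10.18
tool_pos: [1.1121, -0.3343, 0.2635]
tool_rot: [0.292, 0.168, 0.941, 0.027]
contact_force: [0.0, 0.3, 0.5]
gripper_width: 1.001
grasp_force: 0.0
```

Call:
move_arm:
  increments: [-40,0,0,0,1,-40,0,0,0,1,-40,0,0,0,1,-40,0,0,0,1,-40,0,0,0,1,-40,0,0,0,1]

```text
time: 10.68
tool_pos: [1.1164, -0.3536, 0.3505]
tool_rot: [0.353, 0.169, 0.92, 0.017]
contact_force: [1.0, -0.3, -0.7]
gripper_width: 0.999
grasp_force: 0.0
```

Run:
```python
from h import *
s=say();M=Rq(s["tool_rot"]);t=M[:,2];print("tilt",np.degrees(np.arccos(-t[2])),"az",np.degrees(np.arctan2(t[1],t[0])))
HS.update(blue=((105,100,50),(125,255,255)))
f=manip.grab_frame("top");j=big(mask(f["image"],"blue",(200,100,420,330)));p=poly(j);print(p.tolist(),plane(f,p,.066).round(4).tolist())
```

```text
t10.68 p [ 1.1164 -0.3536  0.3505] y az 72.4 x [-0.694  0.324 -0.643] y [0.3   0.942 0.151] z [ 0.655 -0.088 -0.751] w 0.999 q [-0.414  1.13   0.056  0.193  1.259 -1.613]
tilt 41.36218145296967 az -7.66593731068951
[[366, 161], [383, 169], [362, 212], [351, 205]] [[0.6907, -0.1113, 0.066], [0.6729, -0.1446, 0.066], [0.5861, -0.0998, 0.066], [0.6009, -0.0785, 0.066]]
```

Call:
move_arm:
  increments: [-40,0,0,0,1,-40,0,0,0,1,-40,0,0,0,1,0,0,0,0,1]

```text
time: 11.07
tool_pos: [1.1134, -0.3627, 0.4031]
tool_rot: [0.384, 0.17, 0.908, 0.011]
contact_force: [0.4, 0.2, 1.0]
gripper_width: 0.997
grasp_force: 0.0
```

Run:
```python
from h import *
s=say();M=Rq(s["tool_rot"]);t=M[:,2];print("tilt",np.degrees(np.arccos(-t[2])),"az",np.degrees(np.arctan2(t[1],t[0])))
# spin to level y
a=np.arctan2(-M[2,1],-M[2,0]);print("spin",a, M[2,1]*np.cos(a)-M[2,0]*np.sin(a))
HS.update(blue=((105,100,50),(125,255,255)))
f=manip.grab_frame("scene");cv2.imwrite("pics/s2.png",f["image"]);m=mask(f["image"],"blue",(180,180,420,340));print(cv2.boundingRect(big(m)))
go([.64,-.13,.33],a)
```

```text
t11.07 p [ 1.1134 -0.3627  0.4031] y az 72.4 x [-0.648  0.317 -0.693] y [0.299 0.942 0.151] z [ 0.701 -0.109 -0.705] w 0.997 q [-0.423  1.09   0.055  0.201  1.233 -1.615]
tilt 45.17900156225802 az -8.867190538814265
spin -0.21458600496735697 0.0Traceback (most recent call last):
  File "<stdin>", line 6, in <module>
  File "h.py", line 29, in big
    c,_=cv2.findContours(m,cv2.RETR_EXTERNAL,cv2.CHAIN_APPROX_NONE); return max(c,key=cv2.contourArea)
                                                                            ~~~^^^^^^^^^^^^^^^^^^^^^^^
ValueError: max() iterable argument is empty
```

View pics/s2.png

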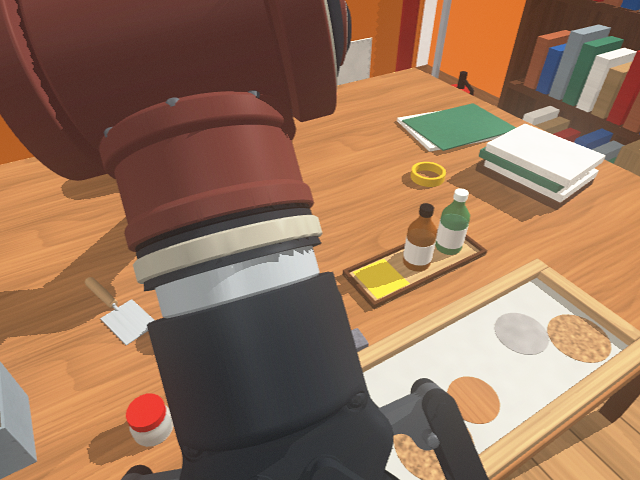

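Run:
```python
from h import *
go([.52,-.11,.25],-.2146,step=40)
```

```text
8 [34, 2, -20, -0.013, 1, 33, 3, -20, -0.013, 1, 33, 3, -20, -0.013, 1, 33, 4, -20, -0.013, 1, 33, 4, -20, -0.013, 1, 33, 4, -20, -0.013, 1, 33, 5, -20, -0.013, 1, 33, 5, -20, -0.013, 1]
8 [33, 6, -20, -0.013, 1, 33, 6, -19, -0.013, 1, 33, 6, -20, -0.013, 1, 33, 7, -19, -0.013, 1, 33, 7, -20, -0.013, 1, 33, 8, -19, -0.013, 1, 33, 8, -20, -0.013, 1, 33, 9, -19, -0.013, 1]
1 [32.9, 9.5, -19.5, -0.013, 1]
```

Call:
move_arm:
  increments: [34,2,-20,-0.013,1,33,3,-20,-0.013,1,33,3,-20,-0.013,1,33,4,-20,-0.013,1,33,4,-20,-0.013,1,33,4,-20,-0.013,1,33,5,-20,-0.013,1,33,5,-20,-0.013,1]

```text
time: 11.78
tool_pos: [0.8778, -0.2586, 0.3431]
tool_rot: [0.381, 0.128, 0.916, -0.004]
contact_force: [0.6, -0.8, 0.7]
gripper_width: 0.999
grasp_force: 0.0
```

Call:
move_arm:
  increments: [33,6,-20,-0.013,1,33,6,-19,-0.013,1,33,6,-20,-0.013,1,33,7,-19,-0.013,1,33,7,-20,-0.013,1,33,8,-19,-0.013,1,33,8,-20,-0.013,1,33,9,-19,-0.013,1]

```text
time: 12.45
tool_pos: [0.6, -0.1374, 0.2716]
tool_rot: [0.381, 0.08, 0.921, -0.024]
contact_force: [0.6, 1.0, 1.2]
gripper_width: 0.997
grasp_force: 0.0
```

Call:
move_arm:
  increments: [32.9,9.5,-19.5,-0.013,1,0,0,0,0,1]

```text
time: 12.62
tool_pos: [0.5601, -0.1187, 0.2557]
tool_rot: [0.377, 0.074, 0.923, -0.025]
contact_force: [-0.7, -0.6, -1.7]
gripper_width: 0.998
grasp_force: 0.0
```

Run:
```python
from h import *
s=say();M=Rq(s["tool_rot"]);t=M[:,2];print("tilt",np.degrees(np.arccos(-t[2])),"az",np.degrees(np.arctan2(t[1],t[0])))
f=manip.grab_frame("wrist");cv2.imwrite("pics/w2.png",f["image"])
HS.update(blue=((105,100,50),(125,255,255)))
j=big(mask(f["image"],"blue"));p=poly(j,4);print(p.tolist(),cv2.contourArea(j),np.round(plane(f,p,.066,s),4).tolist())
```

```text
t12.62 p [ 0.5601 -0.1187  0.2557] y az 81.1 x [-0.705  0.117 -0.699] y [0.155 0.988 0.009] z [ 0.692 -0.102 -0.715] w 0.998 q [-0.439 -0.572  2.217  0.296  0.765 -1.986]
tilt 44.360151876355964 az -8.37144540104209
[[289, 71], [373, 82], [346, 161], [281, 154]] 6287.5 [[0.576, -0.1398, 0.066], [0.5967, -0.0763, 0.066], [0.694, -0.1069, 0.066], [0.6727, -0.1683, 0.066]]
```

View pics/w2.png

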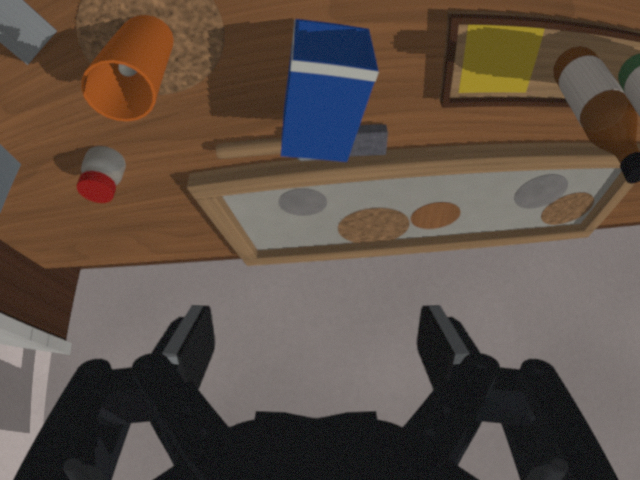

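```bash
cat >> h.py <<'E'
LO=np.array([-3.01,-1.01,.06,-1.02,.09,-3.14]);HI=np.array([3.01,2.22,2.58,4.17,2.62,3.14])
def fk6(q,k,c=None):
    p,_=fk(q,k); M=(R.from_euler("z",q[0])*R.from_euler("y",q[1]+q[2])*R.from_euler("z",q[3])*R.from_euler("y",q[4])*R.from_euler("z",q[5])).as_matrix()
    return p,M
def ik(P,M,q0,k,C):
    "C: fixed rot flange->tool"
    f=lambda q:np.r_[(fk6(q,k)[0]-P)*5,R.from_matrix(M.T@fk6(q,k)[1]@C).as_rotvec()]
    r=least_squares(f,np.clip(q0,LO+1e-3,HI-1e-3),bounds=(LO,HI)); return r.x,np.abs(r.fun).max()
def getC(k):
    s=manip.state(); return fk6(s["joint_pos"],k)[1].T@Rq(s["tool_rot"])
E
python3 - <<'E'
from h import *
k=np.load("k.npy");C=getC(k);print(C.round(3))
s=manip.state();M=Rq(s["tool_rot"]);q=s["joint_pos"]
P=np.array([.617,-.114,.016])
for d in(.15,.12,.09,.06,.03,0):
    q,e=ik(P-d*M[:,2],M,q,k,C);print(d,q.round(3),round(e,4))
E
```

```text
[[ 0. -1. -0.]
 [ 1.  0. -0.]
 [ 0. -0.  1.]]
0.15 [-0.444 -0.591  2.46   0.401  0.552 -2.119] 0.0
0.12 [-0.426 -0.459  2.419  0.447  0.461 -2.164] 0.0
0.09 [-0.41  -0.334  2.375  0.508  0.382 -2.224] 0.0
0.06 [-0.395 -0.214  2.328  0.589  0.314 -2.303] 0.0
0.03 [-0.383 -0.102  2.279  0.695  0.257 -2.406] 0.0
0 [-0.371  0.004  2.227  0.831  0.212 -2.538] 0.0
```

Run:
```python
from h import *
s=manip.state();M=Rq(s["tool_rot"]);P=np.array([.617,-.114,.016])
p,M=go(P-.12*M[:,2],0,1,step=30);go(P,0,1,step=25,pos=p,rot=M)
```

```text
6 [22, 2, 15, 0, 1, 22, 2, 15, 0, 1, 22, 2, 15, 0, 1, 23, 2, 15, 0, 1, 22, 2, 15, 0, 1, 22.8, 2.7, 14.8, 0, 1]
5 [0, 0, 24, 0, 1, 0, 0, 24, 0, 1, 0, 0, 24, 0, 1, 0, 0, 24, 0, 1, 0, 0, 24, 0, 1]
```

Call:
move_arm:
  increments: [22,2,15,0,1,22,2,15,0,1,22,2,15,0,1,23,2,15,0,1,22,2,15,0,1,22.8,2.7,14.8,0,1,0,0,0,0,1]

```text
time: 13.25
tool_pos: [0.5344, -0.1021, 0.0982]
tool_rot: [0.375, 0.075, 0.923, -0.025]
contact_force: [-1.0, 0.8, -1.0]
gripper_width: 1.001
grasp_force: 0.0
```

Run:
```python
from h import *
s=say()
go([.617,-.114,.016],0,1,step=20)
```

```text
t13.25 p [ 0.5344 -0.1021  0.0982] y az 81.0 x [-0.707  0.12  -0.697] y [0.157 0.988 0.011] z [ 0.69  -0.102 -0.717] w 1.001 q [-0.426 -0.446  2.414  0.447  0.462 -2.164]
6 [0, 0, 20, 0, 1, 0, 0, 19, 0, 1, -1, 0, 20, 0, 1, 0, 0, 19, 0, 1, -1, 0, 20, 0, 1, -0.5, 0.3, 19.1, 0, 1]
```

Call:
move_arm:
  increments: [0,0,20,0,1,0,0,19,0,1,-1,0,20,0,1,0,0,19,0,1,-1,0,20,0,1,-0.5,0.3,18,0,1,0,0,0,0,1]

```text
time: 13.83
tool_pos: [0.623, -0.1169, 0.0242]
tool_rot: [0.38, 0.075, 0.921, -0.026]
contact_force: [0.3, 0.8, -0.6]
gripper_width: 0.999
grasp_force: 0.0
```

Call:
move_arm:
  increments: [0,0,0,0,0.6,0,0,0,0,0.3,0,0,0,0,0.2,0,0,0,0,0.2]

```text
time: 14.17
tool_pos: [0.6214, -0.1169, 0.0271]
tool_rot: [0.382, 0.074, 0.921, -0.028]
contact_force: [1.6, -1.4, 2.2]
gripper_width: 0.793
grasp_force: 57.7
```

Run:
```python
from h import *
s=say();M=Rq(s["tool_rot"])
k=np.load("k.npy");C=getC(k);q=s["joint_pos"]
p,m=go([.60,-.114,.17],0,.2,step=30)
p,m=go([.60,-.114,.17],np.pi,.2,pos=p,rot=m)
for a in np.linspace(0,np.pi,6):
    q,e=ik([.6,-.114,.17],M@R.from_euler("z",a).as_matrix(),q,k,C);print(q.round(2),round(e,4))
for z in(.13,.11,.09,.07):
    q,e=ik([.6,-.114,z],M@R.from_euler("z",np.pi).as_matrix(),q,k,C);print(z,q.round(2),round(e,4))
```

```text
t14.17 p [ 0.6214 -0.1169  0.0271] y az 80.9 x [-0.696  0.116 -0.708] y [0.158 0.987 0.006] z [ 0.7   -0.108 -0.706] w 0.793 q [-0.373 -0.012  2.22   0.781  0.221 -2.488]
5 [-17, 0, -23, 0, 0.2, -17, 0, -23, 0, 0.2, -17, 0, -23, 0, 0.2, -17, 0, -24, 0, 0.2, -17.9, 0.3, -23.2, 0, 0.2]
8 [0, 0, 0, 0.116, 0.2, 0, 0, 0, 0.116, 0.2, 0, 0, 0, 0.116, 0.2, 0, 0, 0, 0.116, 0.2, 0, 0, 0, 0.116, 0.2, 0, 0, 0, 0.116, 0.2, 0, 0, 0, 0.116, 0.2, 0, 0, 0, 0.116, 0.2]
8 [0, 0, 0, 0.116, 0.2, 0, 0, 0, 0.116, 0.2, 0, 0, 0, 0.116, 0.2, 0, 0, 0, 0.116, 0.2, 0, 0, 0, 0.116, 0.2, 0, 0, 0, 0.116, 0.2, 0, 0, 0, 0.116, 0.2, 0, 0, 0, 0.116, 0.2]
8 [0, 0, 0, 0.116, 0.2, 0, 0, 0, 0.116, 0.2, 0, 0, 0, 0.116, 0.2, 0, 0, 0, 0.116, 0.2, 0, 0, 0, 0.116, 0.2, 0, 0, 0, 0.116, 0.2, 0, 0, 0, 0.116, 0.2, 0, 0, 0, 0.116, 0.2]
3 [0, 0, 0, 0.116, 0.2, 0, 0, 0, 0.116, 0.2, 0, 0, 0, 0.116, 0.2]
[-0.39 -0.36  2.22  0.33  0.52 -2.02] 0.0
[-0.39 -0.36  2.22  0.33  0.52 -1.39] 0.0
[-0.39 -0.36  2.22  0.33  0.52 -0.76] 0.0
[-0.39 -0.36  2.22  0.33  0.52 -0.13] 0.0
[-0.39 -0.36  2.22  0.33  0.52  0.49] 0.0
[-0.39 -0.36  2.22  0.33  0.52  1.12] 0.0
0.13 [-0.39 -0.29  2.25  0.39  0.44  1.05] 0.0
0.11 [-0.39 -0.25  2.26  0.44  0.4   1.01] 0.0
0.09 [-0.39 -0.21  2.27  0.49  0.35  0.95] 0.0
0.07 [-0.39 -0.17  2.27  0.56  0.31  0.88] 0.0
```

Call:
move_arm:
  increments: [-17,0,-23,0,0.2,-17,0,-23,0,0.2,-17,0,-23,0,0.2,-17,0,-24,0,0.2,-17.9,0.3,-23.2,0,0.2]

```text
time: 14.58
tool_pos: [0.5975, -0.1131, 0.1679]
tool_rot: [0.379, 0.075, 0.922, -0.027]
contact_force: [0.9, -0.2, -1.3]
gripper_width: 0.787
grasp_force: 58.0
```

Call:
move_arm:
  increments: [0,0,0,0.116,0.2,0,0,0,0.116,0.2,0,0,0,0.116,0.2,0,0,0,0.116,0.2,0,0,0,0.116,0.2,0,0,0,0.116,0.2,0,0,0,0.116,0.2,0,0,0,0.116,0.2]

```text
time: 15.25
tool_pos: [0.5981, -0.113, 0.1667]
tool_rot: [0.351, 0.481, 0.79, 0.147]
contact_force: [1.3, -0.8, -0.8]
gripper_width: 0.798
grasp_force: 58.8
```

Call:
move_arm:
  increments: [0,0,0,0.116,0.2,0,0,0,0.116,0.2,0,0,0,0.116,0.2,0,0,0,0.116,0.2,0,0,0,0.116,0.2,0,0,0,0.116,0.2,0,0,0,0.116,0.2,0,0,0,0.116,0.2]

```text
time: 15.92
tool_pos: [0.5981, -0.113, 0.1667]
tool_rot: [0.248, 0.784, 0.491, 0.289]
contact_force: [-0.4, 0.3, -0.2]
gripper_width: 0.795
grasp_force: 58.8
```

Call:
move_arm:
  increments: [0,0,0,0.116,0.2,0,0,0,0.116,0.2,0,0,0,0.116,0.2,0,0,0,0.116,0.2,0,0,0,0.116,0.2,0,0,0,0.116,0.2,0,0,0,0.116,0.2,0,0,0,0.116,0.2]

```text
time: 16.58
tool_pos: [0.5981, -0.1131, 0.1667]
tool_rot: [0.092, 0.921, 0.088, 0.369]
contact_force: [-0.5, 0.9, -1.2]
gripper_width: 0.789
grasp_force: 58.8
```

Call:
move_arm:
  increments: [0,0,0,0.116,0.2,0,0,0,0.116,0.2,0,0,0,0.116,0.2,0,0,0,0,0.2]

```text
time: 16.92
tool_pos: [0.5982, -0.1131, 0.1668]
tool_rot: [0.028, 0.922, -0.071, 0.38]
contact_force: [0.7, 0.7, -1.2]
gripper_width: 0.791
grasp_force: 58.8
```

Run:
```python
from h import *
s=say();f=manip.grab_frame("scene");g=manip.grab_frame("top")
a=f["image"][120:330,170:470];b=g["image"][120:330,230:530]
cv2.imwrite("pics/s3.png",cv2.resize(np.vstack([a,b]),(500,700))[:600] if 0 else cv2.resize(np.hstack([a,b]),(800,280),interpolation=cv2.INTER_CUBIC))
go([s["tool_pos"][0],s["tool_pos"][1],.10],0,.2,step=20)
```

```text
t16.92 p [ 0.5982 -0.1131  0.1668] y az -98.7 x [ 0.702 -0.109  0.704] y [-0.152 -0.988 -0.002] z [ 0.696 -0.105 -0.71 ] w 0.791 q [-0.385 -0.356  2.228  0.333  0.527  1.115]
4 [-12, 0, 12, 0, 0.2, -12, 0, 12, 0, 0.2, -12, 0, 12, 0, 0.2, -11.4, -0.1, 11.3, 0, 0.2]
```

View pics/s3.png

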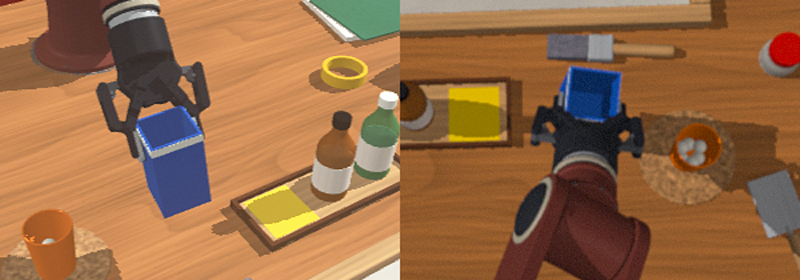

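Call:
move_arm:
  increments: [-12,0,12,0,0.2,-12,0,12,0,0.2,-12,0,12,0,0.2,-12,0,12,0,0.2,-10,0,10,0,0.2,-4,0,4,0,0.2,0,0,0,0,0.2]

```text
time: 17.6
tool_pos: [0.5974, -0.1127, 0.0771]
tool_rot: [0.028, 0.923, -0.069, 0.378]
contact_force: [-0.3, 0.3, -1.3]
gripper_width: 0.795
grasp_force: 59.0
```

Call:
move_arm:
  increments: [-2,0,2,0,0.2,-2,0,2,0,0.2,0,0,0,0,0.2]

```text
time: 17.85
tool_pos: [0.5992, -0.1134, 0.0745]
tool_rot: [0.029, 0.922, -0.07, 0.381]
contact_force: [0.7, 0.1, -0.4]
gripper_width: 0.793
grasp_force: 58.9
```

Call:
move_arm:
  increments: [-2,0,2,0,0.2,-2,0,2,0,0.2,0,0,0,0,0.2]

```text
time: 18.1
tool_pos: [0.6009, -0.1143, 0.0711]
tool_rot: [0.029, 0.921, -0.07, 0.383]
contact_force: [1.2, 0.4, 4.5]
gripper_width: 0.793
grasp_force: 60.5
```

Call:
move_arm:
  increments: [0,0,0,0,1,0,0,0,0,1,0,0,0,0,1,0,0,-15,0,1,0,0,-30,0,1,0,0,-35,0,1,0,0,-35,0,1,0,0,-35,0,1]

```text
time: 18.77
tool_pos: [0.4927, -0.0969, 0.1741]
tool_rot: [0.028, 0.922, -0.07, 0.379]
contact_force: [0.4, -0.5, 0.5]
gripper_width: 1.004
grasp_force: 0.0
```

Run:
```python
from h import *
s=say();f=manip.grab_frame("scene");g=manip.grab_frame("top")
a=f["image"][160:330,170:410];b=g["image"][130:300,290:530]
cv2.imwrite("pics/s4.png",cv2.resize(np.hstack([a,b]),(800,284),interpolation=cv2.INTER_CUBIC))
HS.update(blue=((105,100,50),(125,255,255)))
j=big(mask(f["image"],"blue",(170,160,400,330)));print(poly(j,6).tolist())
```

```text
t18.77 p [ 0.4927 -0.0969  0.1741] y az -98.6 x [ 0.703 -0.108  0.703] y [-0.15  -0.989 -0.001] z [ 0.695 -0.105 -0.711] w 1.004 q [-0.468 -0.767  2.465  0.34   0.719  1.082]
[[280, 261], [326, 272], [325, 309], [297, 319], [294, 319], [282, 293]]
```

View pics/s4.png

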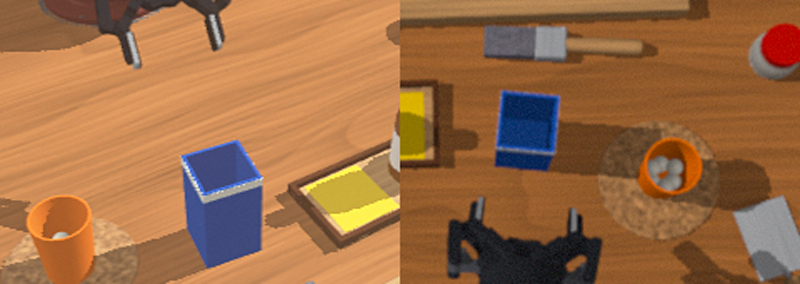

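Jar stands upright at top-crop (527,120), let go; scene crop shows it at (222,205) beside the cup (62,240). Now measure the rim and plan the cup grasp.

Run:
```python
from h import *
np.set_printoptions(precision=4,suppress=True)
T=manip.grab_frame("top");S=manip.grab_frame("scene")
t=[(348.8,185.8),(384.8,187),(381.8,221.2),(348.2,220)];c=[(327.8,268),(285,277),(278.6,254.2),(312.8,245.2)]
X=tri(rays(T,t),rays(S,c));print(X,X.mean(0));print(plane(T,t,.115).mean(0))
s=manip.state();M=Rq(s["tool_rot"]);k=np.load("k.npy");C=getC(k);q=s["joint_pos"]
for z in(.045,.055,.065):
  G=np.array([.543,-.273,z]);q=s["joint_pos"]
  for d in(.12,.06,0):
    P=G+.028*M[:,2]-d*M[:,2];q,e=ik(P,M,q,k,C);print(z,d,P.round(3),q.round(3),round(e,4))
```

```text
[[ 0.6288 -0.0747  0.1061  0.0012]
 [ 0.6197 -0.1477  0.1145  0.0129]
 [ 0.557  -0.1345  0.1108  0.0014]
 [ 0.5628 -0.0695  0.1073  0.0035]] [ 0.5921 -0.1066  0.1097  0.0048]
[ 0.5914 -0.105   0.115 ]
0.045 0.12 [ 0.479 -0.263  0.11 ] [-0.893 -0.403  2.369  0.817  0.716  0.32 ] 0.0
0.045 0.06 [ 0.521 -0.27   0.068] [-0.82  -0.189  2.293  0.933  0.578  0.215] 0.0
0.045 0 [ 0.563 -0.276  0.025] [-0.759  0.01   2.203  1.08   0.476  0.084] 0.0
0.055 0.12 [ 0.479 -0.263  0.12 ] [-0.893 -0.424  2.364  0.796  0.734  0.348] 0.0
0.055 0.06 [ 0.521 -0.27   0.078] [-0.82  -0.212  2.291  0.904  0.593  0.251] 0.0
0.055 0 [ 0.563 -0.276  0.035] [-0.759 -0.014  2.204  1.042  0.487  0.127] 0.0
0.065 0.12 [ 0.479 -0.263  0.13 ] [-0.893 -0.444  2.359  0.776  0.751  0.374] 0.0
0.065 0.06 [ 0.521 -0.27   0.088] [-0.82  -0.235  2.288  0.876  0.608  0.284] 0.0
0.065 0 [ 0.563 -0.276  0.045] [-0.759 -0.037  2.204  1.005  0.499  0.169] 0.0
```

Run:
```python
from h import *
s=manip.state();M=Rq(s["tool_rot"]);G=np.array([.543,-.273,.056]);P=G+.028*M[:,2]
p,M=go(P-.12*M[:,2],0,1,step=28)
```

```text
7 [-5, 24, 7, 0, 1, -5, 24, 7, 0, 1, -5, 24, 6, 0, 1, -5, 23, 7, 0, 1, -5, 24, 6, 0, 1, -4, 23, 7, 0, 1, -4.8, 23.7, 6.4, 0, 1]
```

Call:
move_arm:
  increments: [-5,24,7,0,1,-5,24,7,0,1,-5,24,6,0,1,-5,23,7,0,1,-5,24,6,0,1,-4,23,7,0,1,-4.8,23.7,6.4,0,1,0,0,0,0,1]

```text
time: 19.63
tool_pos: [0.4762, -0.2646, 0.1122]
tool_rot: [0.026, 0.923, -0.073, 0.377]
contact_force: [-0.0, 0.5, 0.3]
gripper_width: 0.998
grasp_force: 0.0
```

Run:
```python
from h import *
s=say();M=Rq(s["tool_rot"]);G=np.array([.543,-.273,.056])
f=manip.grab_frame("wrist");HS["or"]=((3,180,120),(16,255,255));m=mask(f["image"],"or")
n,l,st,c=cv2.connectedComponentsWithStats(m)
for i in range(1,n):
    if st[i,4]>300: print(st[i],c[i], plane(f,[c[i]],.045,s).round(4))
go(G+.028*M[:,2],0,1,step=20)
```

```text
t19.63 p [ 0.4762 -0.2646  0.1122] y az -98.9 x [ 0.705 -0.115  0.699] y [-0.155 -0.988 -0.007] z [ 0.692 -0.104 -0.715] w 0.998 q [-0.897 -0.407  2.363  0.791  0.733  0.349]
[ 256  163  111  128 6066] [307.52027695 213.5352786 ] [[ 0.5648 -0.2723  0.045 ]]
6 [1, 0, 19, 0, 1, 1, 0, 19, 0, 1, 2, 0, 19, 0, 1, 1, 0, 20, 0, 1, 2, 0, 19, 0, 1, 1.2, 0.1, 19.6, 0, 1]
```

Call:
move_arm:
  increments: [1,0,19,0,1,1,0,19,0,1,2,0,19,0,1,1,0,20,0,1,2,0,19,0,1,1.2,0,19.6,0,1,0,0,0,0,1]

```text
time: 20.27
tool_pos: [0.5642, -0.2727, 0.0364]
tool_rot: [0.025, 0.923, -0.07, 0.377]
contact_force: [-0.3, 0.9, 0.1]
gripper_width: 1.004
grasp_force: 0.0
```

Call:
move_arm:
  increments: [0,0,0,0,0.6,0,0,0,0,0.3,0,0,0,0,0.2,0,0,0,0,0.2,0,0,0,0,0.2]

```text
time: 20.68
tool_pos: [0.5638, -0.2755, 0.0418]
tool_rot: [0.029, 0.922, -0.07, 0.38]
contact_force: [-0.0, -0.3, -1.5]
gripper_width: 0.72
grasp_force: 64.1
```

Run:
```python
from h import *
s=say();np.save("cupgrasp.npy",np.r_[s["tool_pos"],s["tool_rot"]])
p,M=go(s["tool_pos"]+[0,0,.16],0,.2,step=30)
p,M=go([.8,-.30,.26],0,.2,pos=p,rot=M)
```

```text
t20.68 p [ 0.5638 -0.2755  0.0418] y az -98.7 x [ 0.701 -0.107  0.705] y [-0.151 -0.989 -0.   ] z [ 0.697 -0.106 -0.709] w 0.72 q [-0.756 -0.027  2.199  1.002  0.496  0.173]
6 [19, 0, -19, 0, 0.2, 19, 0, -19, 0, 0.2, 19, 0, -19, 0, 0.2, 19, 0, -19, 0, 0.2, 18, 0, -19, 0, 0.2, 18.8, -0.1, -18.5, 0, 0.2]
7 [30, -2, 18, 0, 0.2, 30, -2, 18, 0, 0.2, 30, -1, 18, 0, 0.2, 30, -2, 18, 0, 0.2, 30, -1, 18, 0, 0.2, 30, -2, 18, 0, 0.2, 29.2, -1.4, 18, 0, 0.2]
```

Call:
move_arm:
  increments: [19,0,-19,0,0.2,19,0,-19,0,0.2,19,0,-19,0,0.2,19,0,-19,0,0.2,18,0,-19,0,0.2,18.8,-0.1,-18.5,0,0.2,15,-2,9,0,0.2,30,-2,18,0,0.2]

```text
time: 21.35
tool_pos: [0.614, -0.2798, 0.216]
tool_rot: [0.03, 0.922, -0.07, 0.381]
contact_force: [-0.6, -0.5, -2.1]
gripper_width: 0.718
grasp_force: 64.9
```

Call:
move_arm:
  increments: [30,-2,18,0,0.2,30,-1,18,0,0.2,30,-2,18,0,0.2,30,-1,18,0,0.2,30,-2,18,0,0.2,29,-1,18,0,0.2,30,-1,20,0,0.2,30,0,20,0,0.2]

```text
time: 22.02
tool_pos: [0.8884, -0.3106, 0.2773]
tool_rot: [0.028, 0.922, -0.07, 0.379]
contact_force: [0.3, -0.6, -1.9]
gripper_width: 0.723
grasp_force: 64.9
```

Call:
move_arm:
  increments: [30,0,20,0,0.2,30,0,20,0,0.2,30,0,20,0,0.2,30,0,20,0,0.2,30,0,20,0,0.2,30,0,20,0,0.2,35,0,10,0,0.2,35,0,10,0,0.2]

```text
time: 22.68
tool_pos: [1.135, -0.3482, 0.3398]
tool_rot: [0.028, 0.921, -0.07, 0.381]
contact_force: [3.2, -0.3, -0.1]
gripper_width: 0.721
grasp_force: 64.9
```

```bash
cat >> h.py <<'E'
def tilt():
    s=say();t=Rq(s["tool_rot"])[:,2];print("tilt",np.degrees(np.arccos(-t[2])).round(2),"az",np.degrees(np.arctan2(t[1],t[0])).round(2));return s
E
python3 -c "
from h import *
tilt()"
```

```text
t22.68 p [ 1.135  -0.3482  0.3398] y az -98.7 x [ 0.7   -0.108  0.706] y [-0.151 -0.989 -0.001] z [ 0.698 -0.106 -0.708] w 0.721 q [-0.402  1.112  0.123  0.194  1.146  1.312]
tilt 44.93 az -8.61
```

Just at the limit; tilt from here.

Call:
move_arm:
  increments: [40,0,0,0,0.2,40,0,0,0,0.2,40,0,0,0,0.2,40,0,0,0,0.2,40,0,0,0,0.2,40,0,0,0,0.2,40,0,0,0,0.2,40,0,0,0,0.2]

```text
time: 23.35
tool_pos: [1.1303, -0.312, 0.5053]
tool_rot: [0.046, 0.888, -0.072, 0.452]
contact_force: [-0.5, 0.3, -2.7]
gripper_width: 0.72
grasp_force: 65.4
```

```bash
python3 -c "
from h import *
tilt()"
```

```text
t23.35 p [ 1.1303 -0.312   0.5053] y az -99.7 x [ 0.58  -0.086  0.81 ] y [-0.168 -0.986  0.016] z [ 0.797 -0.146 -0.587] w 0.72 q [-0.369  1.018  0.055  0.168  1.139  1.369]
tilt 54.09 az -10.36
```

Call:
move_arm:
  increments: [40,0,0,0,0.2,40,0,0,0,0.2,40,0,0,0,0.2,40,0,0,0,0.2,40,0,0,0,0.2,40,0,0,0,0.2,40,0,0,0,0.2]

```text
time: 23.93
tool_pos: [1.1026, -0.2836, 0.6383]
tool_rot: [0.056, 0.857, -0.072, 0.508]
contact_force: [-0.3, 0.2, -0.9]
gripper_width: 0.724
grasp_force: 65.4
```

```bash
cat >> h.py <<'E'
def pourpath(M,phis,Pj,h,hg=.045,back=.028):
    """TCP positions so that the lowest inner rim point lies over Pj at height h"""
    cg=np.load("cupgrasp.npy");Mg=Rq(cg[3:]);ut=Mg.T@[0,0,1.]; out=[]
    for a in phis:
        m=M@R.from_euler("z",a).as_matrix();u=m@ut
        d=-np.array([0,0,1.])-u*(-u[2]); d/=np.linalg.norm(d)
        lip=-back*m[:,2]+(.08-hg)*u+.033*d   # rel TCP
        P=np.array([*Pj,h])-lip; out.append((a,np.degrees(np.arccos(u[2])),P,m,u))
    return out
E
python3 - <<'E'
from h import *
s=tilt();k=np.load("k.npy");C=getC(k);M=Rq(s["tool_rot"]);q=np.array([-.4,-.3,2.2,.3,.5,1.])
for h in(.13,.145):
  for a,t,P,m,u in pourpath(M,[0,-1.5,-2,-2.3,-2.6,-2.9,-np.pi],[.592,-.106],h):
    q,e=ik(P,m,q,k,C);print(h,a,round(t,1),P.round(3),u.round(2),q.round(2),round(e,4))
E
```

```text
t23.93 p [ 1.1026 -0.2836  0.6383] y az -100.4 x [ 0.474 -0.066  0.878] y [-0.181 -0.983  0.023] z [ 0.862 -0.17  -0.478] w 0.724 q [-0.351  0.906  0.056  0.152  1.117  1.402]
tilt 61.47 az -11.15
0.13 0 16.7 [ 0.656 -0.122  0.093] [-0.28  0.07  0.96] [-0.35 -0.05  2.25  2.32  0.19 -0.86] 0.0
0.13 -1.5 68.6 [ 0.638 -0.15   0.135] [-0.46  0.81  0.37] [-0.43 -0.18  2.28  1.65  0.21 -1.73] 0.0
0.13 -2 86.2 [ 0.64  -0.139  0.147] [-0.63  0.77  0.07] [-0.41 -0.21  2.28  1.51  0.19 -2.07] 0.0
0.13 -2.3 95.0 [ 0.64  -0.132  0.153] [-0.74  0.67 -0.09] [-0.39 -0.22  2.28  1.43  0.18 -2.28] 0.0
0.13 -2.6 101.6 [ 0.64  -0.125  0.156] [-0.83  0.52 -0.2 ] [-0.38 -0.24  2.28  1.37  0.16 -2.52] 0.0
0.13 -2.9 105.5 [ 0.64  -0.119  0.158] [-0.91  0.33 -0.27] [-0.36 -0.24  2.28  1.33  0.15 -2.77] 0.0
0.13 -3.141592653589793 106.3 [ 0.64  -0.115  0.158] [-0.95  0.17 -0.28] [-0.35 -0.25  2.28  1.32  0.14 -2.99] 0.0
0.145 0 16.7 [ 0.656 -0.122  0.108] [-0.28  0.07  0.96] [-0.35 -0.08  2.25  2.16  0.17 -0.7 ] 0.0
0.145 -1.5 68.6 [ 0.638 -0.15   0.15 ] [-0.46  0.81  0.37] [-0.43 -0.21  2.27  1.48  0.21 -1.55] 0.0
0.145 -2 86.2 [ 0.64  -0.139  0.162] [-0.63  0.77  0.07] [-0.41 -0.24  2.27  1.32  0.19 -1.88] 0.0
0.145 -2.3 95.0 [ 0.64  -0.132  0.168] [-0.74  0.67 -0.09] [-0.39 -0.26  2.27  1.24  0.18 -2.09] 0.0
0.145 -2.6 101.6 [ 0.64  -0.125  0.171] [-0.83  0.52 -0.2 ] [-0.38 -0.27  2.28  1.17  0.17 -2.31] 0.0
0.145 -2.9 105.5 [ 0.64  -0.119  0.173] [-0.91  0.33 -0.27] [-0.36 -0.27  2.28  1.12  0.16 -2.55] 0.0
0.145 -3.141592653589793 106.3 [ 0.64  -0.115  0.173] [-0.95  0.17 -0.28] [-0.35 -0.28  2.28  1.09  0.16 -2.76] 0.0
```

Run:
```python
from h import *
s=manip.state();M=Rq(s["tool_rot"])
p,m=go([.64,-.15,.27],-1.5,.2,n=20)
```

```text
8 [-28, -3, -12, -0.075, 0.2, -27, -5, -12, -0.075, 0.2, -27, -7, -12, -0.075, 0.2, -26, -9, -12, -0.075, 0.2, -26, -11, -12, -0.075, 0.2, -25, -13, -12, -0.075, 0.2, -24, -14, -12, -0.075, 0.2, -22, -16, -12, -0.075, 0.2]
8 [-21, -18, -12, -0.075, 0.2, -20, -19, -12, -0.075, 0.2, -18, -21, -13, -0.075, 0.2, -17, -22, -12, -0.075, 0.2, -15, -23, -13, -0.075, 0.2, -13, -24, -12, -0.075, 0.2, -11, -25, -13, -0.075, 0.2, -9, -26, -12, -0.075, 0.2]
4 [-7, -27, -13, -0.075, 0.2, -5, -27, -12, -0.075, 0.2, -4, -28, -13, -0.075, 0.2, -1, -28, -12.5, -0.075, 0.2]
```

Call:
move_arm:
  increments: [-28,-3,-12,-0.075,0.2,-27,-5,-12,-0.075,0.2,-27,-7,-12,-0.075,0.2,-26,-9,-12,-0.075,0.2,-26,-11,-12,-0.075,0.2,-25,-13,-12,-0.075,0.2,-24,-14,-12,-0.075,0.2,-22,-16,-12,-0.075,0.2]

```text
time: 24.6
tool_pos: [0.9379, -0.2272, 0.5033]
tool_rot: [0.193, 0.844, 0.166, 0.473]
contact_force: [-0.3, 0.1, -2.3]
gripper_width: 0.722
grasp_force: 65.4
```

Call:
move_arm:
  increments: [-21,-18,-12,-0.075,0.2,-20,-19,-12,-0.075,0.2,-18,-21,-13,-0.075,0.2,-17,-22,-12,-0.075,0.2,-15,-23,-13,-0.075,0.2,-13,-24,-12,-0.075,0.2,-11,-25,-13,-0.075,0.2,-9,-26,-12,-0.075,0.2]

```text
time: 25.27
tool_pos: [0.7555, -0.1641, 0.3593]
tool_rot: [0.325, 0.757, 0.407, 0.395]
contact_force: [-1.0, 0.3, -0.8]
gripper_width: 0.72
grasp_force: 65.4
```

Run:
```python
from h import *
s=tilt()
M=Rq(s["tool_rot"]);u=M@(Rq(np.load("cupgrasp.npy")[3:]).T@[0,0,1.]);print("u",u.round(3),"tip",np.degrees(np.arccos(u[2])))
a,t,P,m,_=pourpath(M,[-.3],[.60,-.115],.138,hg=.055)[0];print(t,P.round(3))
go(P+[0,0,.03],-.3,.2,step=25)
```

```text
t25.27 p [ 0.7555 -0.1641  0.3593] y az -51.8 x [0.356 0.873 0.333] y [ 0.36  -0.457  0.813] z [ 0.862 -0.169 -0.477] w 0.72 q [-0.364 -0.171  1.857  0.378  0.415 -0.042]
tilt 61.48 az -11.12
u [-0.361  0.736  0.573] tip 55.020764506508044
66.83474025327631 [ 0.642 -0.151  0.145]
8 [-10, -22, -1, -0.033, 0.2, -9, -22, -1, -0.033, 0.2, -9, -22, -1, -0.033, 0.2, -8, -23, -2, -0.033, 0.2, -7, -23, -1, -0.033, 0.2, -6, -23, -2, -0.033, 0.2, -6, -24, -1, -0.033, 0.2, -5, -24, -2, -0.033, 0.2]
1 [-3.8, -23.2, -1.5, -0.033, 0.2]
```

Call:
move_arm:
  increments: [-10,-22,-1,-0.033,0.2,-9,-22,-1,-0.033,0.2,-9,-22,-1,-0.033,0.2,-8,-23,-2,-0.033,0.2,-7,-23,-1,-0.033,0.2,-6,-23,-2,-0.033,0.2,-6,-24,-1,-0.033,0.2,-5,-24,-2,-0.033,0.2]

```text
time: 25.93
tool_pos: [0.6549, -0.1526, 0.1955]
tool_rot: [0.374, 0.697, 0.502, 0.349]
contact_force: [0.9, 0.3, -1.9]
gripper_width: 0.718
grasp_force: 65.4
```

Call:
move_arm:
  increments: [-4,-23,-2,-0.033,0.2,0,0,0,0,0.2]

```text
time: 26.1
tool_pos: [0.64, -0.1498, 0.1713]
tool_rot: [0.375, 0.692, 0.514, 0.342]
contact_force: [-0.8, 0.4, -2.9]
gripper_width: 0.723
grasp_force: 65.4
```

```bash
cat > pour.py <<'E'
from h import *
def plan(n,dphi,center,h,hg=.055,off=.011):
    s=tilt();p=np.array(s["tool_pos"]);M=Rq(s["tool_rot"]);ut=Rq(np.load("cupgrasp.npy")[3:]).T@[0,0,1.]
    rows=[];m0=M.copy()
    for i in range(n):
        a=-dphi*(i+1)
        u=m0@R.from_euler("z",a).as_matrix()@ut; uh=u[:2]/np.linalg.norm(u[:2])
        _,t,P,m,_=pourpath(m0,[a],np.array(center)-off*uh,h,hg)[0]
        d=(P-p); L=np.linalg.norm(d); d*=min(1,.025/L)
        dl=np.round(M.T@d*1000,0); rows.append([*dl,-dphi,.2]); p=p+M@dl/1000; M=m
    print("tip",t,"end",p.round(3),"tgt",P.round(3),"u",u.round(2))
    for k in range(0,n,8): print("["+", ".join(", ".join("%g"%v for v in r) for r in rows[k:k+8])+"]")
if __name__=="__main__": plan(8,.06,[.592,-.106],.138);
E
python3 pour.py
```

```text
t26.10 p [ 0.64   -0.1498  0.1713] y az -22.8 x [0.239 0.967 0.088] y [ 0.454 -0.191  0.87 ] z [ 0.858 -0.168 -0.485] w 0.723 q [-0.432 -0.252  2.258  1.196  0.224 -1.205]
tilt 60.98 az -11.07
tip 83.37630030180452 end [ 0.64  -0.142  0.154] tgt [ 0.64  -0.142  0.154] u [-0.61  0.79  0.12]
[-4, -22, 11, -0.06, 0.2, 2, 1, -0, -0.06, 0.2, 1, 1, -1, -0.06, 0.2, 1, 1, -0, -0.06, 0.2, 1, 1, -1, -0.06, 0.2, 1, 2, -1, -0.06, 0.2, 1, 1, -0, -0.06, 0.2, 1, 1, -1, -0.06, 0.2]
```

Call:
move_arm:
  increments: [-2,-11,5,-0.06,0.2,0,-10,5,-0.06,0.2,1,1,-1,-0.06,0.2,1,1,0,-0.06,0.2,1,1,-1,-0.06,0.2,1,2,-1,-0.06,0.2,1,1,0,-0.06,0.2,1,1,-1,-0.06,0.2]

```text
time: 26.77
tool_pos: [0.6443, -0.1448, 0.164]
tool_rot: [0.45, 0.548, 0.662, 0.244]
contact_force: [-0.1, -0.7, -0.8]
gripper_width: 0.722
grasp_force: 65.4
```

Run:
```python
from pour import *
plan(16,.05,[.592,-.106],.136)
g=manip.grab_frame("top");a=g["image"][130:300,290:490]
f=manip.grab_frame("scene")["image"][160:330,190:390]
cv2.imwrite("pics/p1.png",cv2.resize(np.hstack([f,a]),(800,340),interpolation=cv2.INTER_CUBIC))
w=manip.grab_frame("wrist")["image"];cv2.imwrite("pics/p1w.png",w)
```

```text
t26.77 p [ 0.6443 -0.1448  0.164 ] y az 29.1 x [ 0.005  0.944 -0.329] y [0.505 0.281 0.816] z [ 0.863 -0.17  -0.476] w 0.722 q [-0.417 -0.227  2.258  1.34   0.2   -1.825]
tilt 61.59 az -11.15
tip 103.69492300467317 end [ 0.641 -0.123  0.161] tgt [ 0.641 -0.123  0.161] u [-0.87  0.44 -0.24]
[7, -9, 1, -0.05, 0.2, 1, 1, -1, -0.05, 0.2, 1, 1, -0, -0.05, 0.2, 1, 1, -1, -0.05, 0.2, 0, 1, -0, -0.05, 0.2, 1, 1, -1, -0.05, 0.2, 1, 1, -0, -0.05, 0.2, 1, 1, -0, -0.05, 0.2]
[0, 1, -1, -0.05, 0.2, 1, 1, -0, -0.05, 0.2, 0, 1, -1, -0.05, 0.2, 1, 1, -0, -0.05, 0.2, 0, 1, -0, -0.05, 0.2, 1, 1, -1, -0.05, 0.2, 0, 1, 0, -0.05, 0.2, 0, 1, -0, -0.05, 0.2]
```

View pics/p1.png

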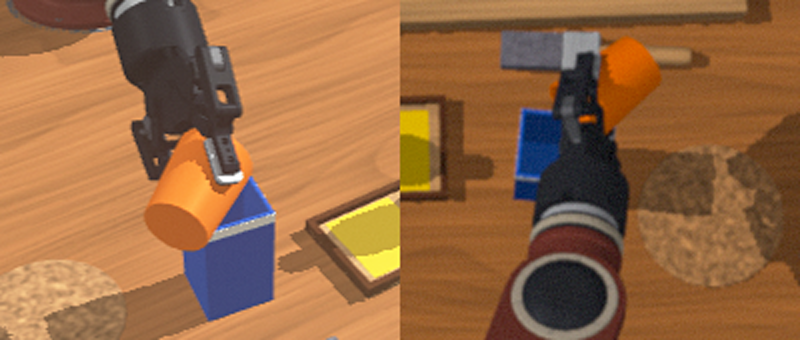

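The picture shows the cup tipped about 80°, its mouth over the jar (scene crop rim near (235,180); top crop cup (620,85), jar mouth (553,150)). I'll check the predicted cup outline against the orange mask.

Run:
```python
from h import *
s=manip.state();M=Rq(s["tool_rot"]);ut=Rq(np.load("cupgrasp.npy")[3:]).T@[0,0,1.];u=M@ut
def proj(f,X):
    fl=240/np.tan(np.radians(f["fov_y"])/2);c=(X-np.array(f["eye"]))@Rq(f["rotation"]);return c[:,:2]/c[:,2:]*fl+[f["cx"],f["cy"]]
HS["or"]=((3,180,90),(16,255,255))
for hg,back in((.055,.028),):
  G=s["tool_pos"]-back*M[:,2];B=np.linalg.svd(u[None])[2][1:];th=np.linspace(0,6.28,60)
  ring=lambda h,r:G+(h-hg)*u+r*(np.cos(th)[:,None]*B[0]+np.sin(th)[:,None]*B[1])
  X=np.vstack([ring(0,.027),ring(.08,.033)]);r=ring(.08,.033);print("rim c",(G+(.08-hg)*u).round(3),"low",r[r[:,2].argmin()].round(3))
  for n,roi in(("top",(370,130,450,210)),("scene",(240,200,340,300))):
    f=manip.grab_frame(n);c=big(mask(f["image"],"or",roi));p=proj(f,X)
    print(n,"pred",p.min(0).round(),p.max(0).round(),"foot c",proj(f,(G-hg*u)[None]).round(),"rim c",proj(f,(G+(.08-hg)*u)[None]).round(),"mask",c[:,0].min(0),c[:,0].max(0),
     "jar rim c",proj(f,np.array([[.592,-.106,.115]])).round())
```

```text
rim c [ 0.605 -0.12   0.179] low [ 0.603 -0.117  0.147]
top pred [364. 148.] [421. 202.] foot c [[410. 161.]] rim c [[376. 187.]] mask [378 141] [449 209] jar rim c [[366. 203.]]
scene pred [261. 222.] [316. 284.] foot c [[277. 272.]] rim c [[298. 237.]] mask [262 225] [315 285] jar rim c [[302. 258.]]
```

Call:
move_arm:
  increments: [7,-9,1,-0.05,0.2,1,1,-1,-0.05,0.2,1,1,0,-0.05,0.2,1,1,-1,-0.05,0.2,0,1,0,-0.05,0.2,1,1,-1,-0.05,0.2,1,1,0,-0.05,0.2,1,1,0,-0.05,0.2]

```text
time: 27.68
tool_pos: [0.6397, -0.1315, 0.155]
tool_rot: [0.488, 0.406, 0.758, 0.15]
contact_force: [-0.5, 0.0, -0.6]
gripper_width: 0.72
grasp_force: 65.3
```

Call:
move_arm:
  increments: [0,1,-1,-0.05,0.2,1,1,0,-0.05,0.2,0,1,-1,-0.05,0.2,1,1,0,-0.05,0.2,0,1,0,-0.05,0.2,1,1,-1,-0.05,0.2,0,1,0,-0.05,0.2,0,1,0,-0.05,0.2]

```text
time: 28.35
tool_pos: [0.6399, -0.1231, 0.1586]
tool_rot: [0.508, 0.247, 0.823, 0.05]
contact_force: [0.0, -0.4, -1.1]
gripper_width: 0.718
grasp_force: 65.3
```

```bash
cat > balls.py <<'E'
from h import *
def balls(n,roi):
    f=manip.grab_frame(n);h=cv2.cvtColor(f["image"],cv2.COLOR_BGR2HSV);m=cv2.inRange(h,np.array((0,0,90)),np.array((180,50,255)))
    x0,y0,x1,y1=roi;N,l,st,c=cv2.connectedComponentsWithStats(m[y0:y1,x0:x1])
    print(n,[(st[i,4],(c[i]+[x0,y0]).round().tolist()) for i in range(1,N) if st[i,4]>8])
E
python3 - <<'E'
from pour import *
from balls import *
plan(6,.05,[.592,-.106],.134)
balls("top",(300,165,480,330));balls("scene",(160,190,420,350))
s=manip.state();print(s["contact_force"],s["joint_efforts"].round(3))
f=manip.grab_frame("scene");cv2.imwrite("pics/p2.png",f["image"])
E
```

```text
t28.35 p [ 0.6399 -0.1231  0.1586] y az 67.8 x [-0.361  0.458 -0.813] y [0.356 0.873 0.333] z [ 0.862 -0.169 -0.478] w 0.718 q [-0.371 -0.243  2.28   1.327  0.161 -2.591]
tilt 61.43 az -11.11
tip 106.11792490261658 end [ 0.641 -0.117  0.159] tgt [ 0.641 -0.117  0.159] u [-0.93  0.25 -0.28]
[0, 1, 1, -0.05, 0.2, 0, 1, -1, -0.05, 0.2, 1, 1, 0, -0.05, 0.2, -0, 1, -0, -0.05, 0.2, -0, 1, -0, -0.05, 0.2, -0, 1, -0, -0.05, 0.2]
top [(np.int32(46), [360.0, 171.0]), (np.int32(25), [395.0, 187.0]), (np.int32(301), [363.0, 242.0]), (np.int32(284), [349.0, 288.0]), (np.int32(29), [365.0, 264.0]), (np.int32(54), [377.0, 278.0])]
scene [(np.int32(54), [315.0, 193.0]), (np.int32(66), [261.0, 214.0]), (np.int32(107), [321.0, 238.0]), (np.int32(300), [412.0, 253.0]), (np.int32(177), [286.0, 263.0]), (np.int32(47), [321.0, 270.0]), (np.int32(13), [326.0, 302.0]), (np.int32(743), [343.0, 342.0]), (np.int32(66), [414.0, 347.0])]
[ 0.14293988 -0.73075445 -1.52109585] [  0.071 -23.726 -34.311   0.432  -0.477  -0.225]
```

Call:
move_arm:
  increments: [0,1,1,-0.05,0.2,0,1,-1,-0.05,0.2,1,1,0,-0.05,0.2,0,1,0,-0.05,0.2,0,1,0,-0.05,0.2,0,1,0,-0.05,0.2,0,0,0,0,0.2,0,0,0,0,0.2]

```text
time: 29.17
tool_pos: [0.6411, -0.117, 0.1585]
tool_rot: [0.51, 0.123, 0.851, -0.026]
contact_force: [0.0, 0.1, -0.6]
gripper_width: 0.723
grasp_force: 65.3
```

Call:
move_arm:
  increments: [0,0,4,0,0.2,0,0,-4,0,0.2,0,0,4,0,0.2,0,0,-4,0,0.2,0,0,0,0,0.2,0,0,0,0,0.2]

```text
time: 29.67
tool_pos: [0.641, -0.1171, 0.1584]
tool_rot: [0.51, 0.122, 0.851, -0.026]
contact_force: [-0.5, 0.2, -0.8]
gripper_width: 0.719
grasp_force: 65.4
```

Run:
```python
from balls import *
s=tilt();F=[]
for i in range(12): manip.grab_frame("scene");F.append(manip.state()["contact_force"])
print(np.mean(F,0),np.std(F,0))
f=manip.grab_frame("scene");o=cv2.imread("pics/p2.png");d=cv2.absdiff(f["image"],o).max(2);print((d[200:350,160:420]>60).sum())
# jar interior visible from top? print
g=manip.grab_frame("top")["image"];h=cv2.cvtColor(g,cv2.COLOR_BGR2HSV)
for y in range(176,226,3): print(y," ".join("%3d/%3d/%3d"%tuple(h[y,x]) for x in range(345,390,4)))
```

```text
t29.67 p [ 0.641  -0.1171  0.1584] y az 76.4 x [-0.45   0.181 -0.874] y [0.234 0.969 0.08 ] z [ 0.861 -0.169 -0.479] w 0.719 q [-0.357 -0.243  2.28   1.307  0.148 -2.862]
tilt 61.38 az -11.09
[ 0.15382889  0.04872008 -0.82237057] [0.39888786 0.57685999 0.60823126]
2065
176  13/178/152 107/ 70/ 33 116/ 15/137  13/255/231  15/255/237  16/255/243  14/255/235  14/255/227  14/255/217  14/255/188  13/255/156  12/255/135
179  14/174/152 111/ 71/ 36 115/ 12/130  13/255/233  15/255/239  15/255/241  14/255/232  15/255/230  14/255/212  14/255/181  13/255/158  12/255/113
182  13/ 99/ 54 114/ 69/ 37 135/  9/ 54  13/255/224  16/255/244  15/255/241  14/255/232  14/255/226  14/255/206  14/255/175  14/255/160  10/200/ 74
185  97/ 72/ 32 105/ 40/ 38  30/  7/ 36  12/255/130  16/255/245  15/255/238  14/255/232  15/255/225  14/255/206  13/255/171  14/255/159   6/ 94/ 54
188  94/ 76/ 27 141/ 50/ 36 130/ 73/ 42  13/242/101  15/255/247  14/255/236  15/255/230  14/255/220  14/255/201  14/255/164  14/255/159 105/ 30/ 69
191 105/102/ 30 111/ 53/ 34  75/ 26/ 40 160/ 20/ 38  13/255/151  14/255/204  14/255/226  1
[... 985 characters left out ...]
 120/ 19/ 40 110/ 53/ 43  98/ 30/ 34  99/ 45/ 40 135/ 41/ 37  75/ 71/ 36  78/ 40/ 32 110/ 29/ 26  13/174/ 98
215 146/ 60/ 30 111/ 58/ 44 115/ 37/ 41 133/ 90/ 34 105/ 44/ 46 130/ 20/ 38 110/ 18/ 42 113/ 83/ 37  72/ 53/ 24 103/ 74/ 31 110/ 44/ 35  24/ 38/ 34
218 102/ 57/ 45 100/ 34/ 45 105/ 23/ 44 116/ 38/ 47 130/ 42/ 36 120/ 26/ 40 111/ 85/ 30  94/ 51/ 35 105/ 27/ 38 162/ 46/ 28 105/ 64/ 24  77/ 92/ 25
221 117/ 54/ 47 116/ 60/ 34 140/ 53/ 43 140/ 44/ 35 107/ 41/ 44 125/ 38/ 40 115/ 46/ 33 138/ 71/ 36 140/123/ 31 165/ 18/ 28  10/ 27/ 28 117/ 82/ 31
224 115/ 34/ 45  81/ 45/ 40 120/ 22/ 46 124/ 43/ 42 100/ 20/ 38 120/ 26/ 40  99/ 51/ 35  78/ 36/ 35 120/ 73/ 28 165/ 18/ 29 135/ 49/ 31   9/ 57/ 45
```

Run:
```python
from h import *
s=manip.state();M=Rq(s["tool_rot"]);k=np.load("k.npy");C=getC(k)
ut=Rq(np.load("cupgrasp.npy")[3:]).T@[0,0,1.]
a=max(np.linspace(1.5,4.5,301),key=lambda a:(M@R.from_euler("z",a).as_matrix()@ut)[2]);m=M@R.from_euler("z",a).as_matrix();u=m@ut
print("spin",a,"u",u.round(3))
# desired: cup base centre over mat; lowest foot point on z=.004
G0=np.array([.541,-.274,.004+.027*np.hypot(u[0],u[1])]); G=G0+.057*u; P=G+.028*m[:,2]; print("P",P.round(4))
q=np.array([-.8,-.1,2.2,1.2,.5,.2])
for z in(.15,.1,.05,.02,0):
    q,e=ik(P+[0,0,z],m,q,k,C);print(z,q.round(3),round(e,4))
p,mm=go([.655,-.12,.27],0,.2,step=25)
go(P+[0,0,.18],a,.2,pos=p,rot=mm)
```

```text
spin 3.05 u [-0.279  0.056  0.959]
P [ 0.5492 -0.2755  0.0529]
0.15 [-0.832 -0.401  2.312  1.178  0.602  0.123] 0.0
0.1 [-0.832 -0.3    2.335  1.358  0.565 -0.092] 0.0
0.05 [-0.832 -0.177  2.342  1.566  0.551 -0.338] 0.0
0.02 [-0.832 -0.094  2.339  1.696  0.556 -0.49 ] 0.0
0 [-0.832 -0.035  2.334  1.78   0.564 -0.589] 0.0
5 [-21, 2, -8, 0, 0.2, -21, 2, -8, 0, 0.2, -21, 2, -8, 0, 0.2, -21, 2, -8, 0, 0.2, -20.6, 1.2, -8.9, 0, 0.2]
8 [2, -7, -2, 0.117, 0.2, 1, -7, -2, 0.117, 0.2, 0, -7, -2, 0.117, 0.2, 0, -7, -2, 0.117, 0.2, -1, -7, -2, 0.117, 0.2, -2, -7, -2, 0.117, 0.2, -3, -7, -2, 0.117, 0.2, -4, -6, -2, 0.117, 0.2]
8 [-4, -6, -2, 0.117, 0.2, -5, -5, -2, 0.117, 0.2, -6, -4, -2, 0.117, 0.2, -6, -4, -2, 0.117, 0.2, -6, -3, -2, 0.117, 0.2, -7, -2, -2, 0.117, 0.2, -7, -2, -2, 0.117, 0.2, -7, -1, -2, 0.117, 0.2]
8 [-7, 0, -2, 0.117, 0.2, -7, 1, -1, 0.117, 0.2, -7, 2, -2, 0.117, 0.2, -7, 3, -1, 0.117, 0.2, -6, 3, -2, 0.117, 0.2, -6, 4, -1, 0.117, 0.2, -5, 5, -2, 0.117, 0.2, -5, 5, -1, 0.117, 0.2]
2 [-4, 6, -2, 0.117, 0.2, -3.6, 6.3, -1.1, 0.117, 0.2]
```

Call:
move_arm:
  increments: [-21,2,-8,0,0.2,-21,2,-8,0,0.2,-21,2,-8,0,0.2,-21,2,-8,0,0.2,-20.6,1.2,-8.9,0,0.2]

```text
time: 30.78
tool_pos: [0.6532, -0.1186, 0.2544]
tool_rot: [0.51, 0.12, 0.852, -0.025]
contact_force: [0.7, 1.2, -0.7]
gripper_width: 0.719
grasp_force: 65.4
```

Call:
move_arm:
  increments: [2,-7,-2,0.117,0.2,1,-7,-2,0.117,0.2,0,-7,-2,0.117,0.2,0,-7,-2,0.117,0.2,-1,-7,-2,0.117,0.2,-2,-7,-2,0.117,0.2,-3,-7,-2,0.117,0.2,-4,-6,-2,0.117,0.2]

```text
time: 31.45
tool_pos: [0.6192, -0.1668, 0.2427]
tool_rot: [0.466, 0.493, 0.704, 0.21]
contact_force: [-0.8, -0.7, -1.7]
gripper_width: 0.718
grasp_force: 65.4
```

Call:
move_arm:
  increments: [-4,-6,-2,0.117,0.2,-5,-5,-2,0.117,0.2,-6,-4,-2,0.117,0.2,-6,-4,-2,0.117,0.2,-6,-3,-2,0.117,0.2,-7,-2,-2,0.117,0.2,-7,-2,-2,0.117,0.2,-7,-1,-2,0.117,0.2]

```text
time: 32.12
tool_pos: [0.5857, -0.2143, 0.232]
tool_rot: [0.321, 0.758, 0.406, 0.397]
contact_force: [-0.2, 0.6, -0.3]
gripper_width: 0.719
grasp_force: 65.5
```

Call:
move_arm:
  increments: [-7,0,-2,0.117,0.2,-7,1,-1,0.117,0.2,-7,2,-2,0.117,0.2,-7,3,-1,0.117,0.2,-6,3,-2,0.117,0.2,-6,4,-1,0.117,0.2,-5,5,-2,0.117,0.2,-5,5,-1,0.117,0.2]

```text
time: 32.78
tool_pos: [0.5557, -0.2627, 0.2197]
tool_rot: [0.108, 0.859, 0.02, 0.499]
contact_force: [0.7, -0.9, -0.1]
gripper_width: 0.722
grasp_force: 65.5
```

Call:
move_arm:
  increments: [-4,6,-2,0.117,0.2,-4,6,-1,0.117,0.2,0,0,0,0,0.2]

```text
time: 33.03
tool_pos: [0.5476, -0.2752, 0.2156]
tool_rot: [0.05, 0.856, -0.079, 0.508]
contact_force: [0.1, -0.3, -1.5]
gripper_width: 0.723
grasp_force: 65.5
```

Run:
```python
from balls import *
s=tilt()
balls("top",(335,170,480,260));balls("scene",(160,190,345,330))
g=manip.grab_frame("top")["image"];h=cv2.cvtColor(g,cv2.COLOR_BGR2HSV)
for y in range(182,216,2): print(y," ".join("%3d"%h[y,x,1] for x in range(345,390,2)))
go([.5492,-.2755,.075],0,.2,step=20)
```

```text
t33.03 p [ 0.5476 -0.2752  0.2156] y az -100.8 x [ 0.471 -0.085  0.878] y [-0.187 -0.982  0.005] z [ 0.862 -0.166 -0.479] w 0.723 q [-0.836 -0.427  2.307  1.141  0.621  0.162]
tilt 61.41 az -10.9
top [(np.int32(130), [374.0, 210.0]), (np.int32(70), [363.0, 209.0]), (np.int32(64), [452.0, 217.0]), (np.int32(10), [357.0, 220.0]), (np.int32(22), [370.0, 221.0])]
scene [(np.int32(103), [209.0, 213.0]), (np.int32(95), [163.0, 222.0]), (np.int32(215), [302.0, 272.0]), (np.int32(9), [326.0, 304.0])]
182 175 175 169 184 194 179 182 189 183 190 167 196 175 189 186 171 176 179 184 186 189 180 170
184 174 182 163  82  75  56  73  80 102 122 127 151 164 182 199 191 190 186 186 184 184 181 184
186 178 174 131 160 239 228 235 218 198 186 155 140 138 112  96  63  41  63  87 109 129 180 184
188 186 179 110 153 255 255 237 208 249 198 215 216 255 248 227 234 213 219 208 191 100 186 186
190 171 186  91 191 194 204 224 228 168 243 207 206 237 231 240 246 234 206 237 226  95 188 171
192 178 179  75 209 255 255 255 255 208 229 243 240 255 252 235 227 188 222 199 231  60 184 172
194 190 193  72 221 255 25
[... 491 characters left out ...]
18 152 190 246 113  29  23  30  33  75 255 148  91 162 168
206 177 155 130 255 236 204 241 105  18  32   9 168  81  27  17  27  26  55 236 154 131 168 172
208 185 123 154 214 229 239 210   8  19  29  29  34 151  23  24  22  12 149 232 140 174 185 188
210 183 101 168 255 243 211 164  27  24  19  30  12 223  74  30   9 124 244 240 118 179 173 186
212 180  85 208 223 218 225 204  38  31  29  31  78 121  36  25  31  67 231 226 131 189 189 193
214 187  74 218 215 198 255 243 214  76  42  85 199   3  32  31  30  23 204 224 101 191 187 183
8 [-15, 0, 9, 0, 0.2, -15, 0, 9, 0, 0.2, -16, 0, 8, 0, 0.2, -15, 0, 9, 0, 0.2, -16, 0, 8, 0, 0.2, -15, 0, 9, 0, 0.2, -16, 0, 8, 0, 0.2, -15.4, -0.2, 8.5, 0, 0.2]
```

Run:
```python
from balls import *
s=manip.state();M=Rq(s["tool_rot"]);ut=Rq(np.load("cupgrasp.npy")[3:]).T@[0,0,1.];u=M@ut
G=s["tool_pos"]-.028*M[:,2]
def proj(f,X):
    fl=240/np.tan(np.radians(f["fov_y"])/2);c=(X-np.array(f["eye"]))@Rq(f["rotation"]);return c[:,:2]/c[:,2:]*fl+[f["cx"],f["cy"]]
f=manip.grab_frame("top");X=np.array([G+.023*u,G-.052*u,G-.04*u,s["tool_pos"],[.541,-.274,.004]]);print("top rim,floor,ball,tcp,mat",proj(f,X).round().tolist())
h=cv2.cvtColor(f["image"],cv2.COLOR_BGR2HSV)
for y in range(196,244,2): print(y," ".join("%3d"%h[y,x,1] for x in range(426,482,2)))
w=manip.grab_frame("wrist");T=np.array(w["T_tool_cam"]);fl=240/np.tan(np.radians(w["fov_y"])/2)
c=((X-s["tool_pos"])@M-T[:3,3])@T[:3,:3]
for p in c:
    r=np.hypot(*p[:2]);th=np.arctan2(r,p[2]);print("w",(p[:2]/r*th*fl+[w["cx"],w["cy"]]).round())
hw=cv2.cvtColor(w["image"],cv2.COLOR_BGR2HSV);o=cv2.inRange(hw,(3,180,60),(18,255,255));b=big(o);x,y,ww,hh=cv2.boundingRect(b);print("orange",x,y,ww,hh,cv2.contourArea(b),(o>0).sum())
hull=np.zeros(o.shape,np.uint8);cv2.drawContours(hull,[cv2.convexHull(b)],-1,255,-1)
in_=(hull>0)&(hw[:,:,1]<60)&(hw[:,:,2]>60);n,l,st,cc=cv2.connectedComponentsWithStats(in_.astype(np.uint8));print([(st[i],cc[i].round()) for i in range(1,n) if st[i,4]>15])
```

```text
top rim,floor,ball,tcp,mat [[475.0, 225.0], [466.0, 221.0], [468.0, 222.0], [472.0, 211.0], [446.0, 238.0]]
196 178 183 187 174 187 169 185 176 171 181 191 185 177 178 179 176 193 174 184 179 170 167 186 174 170 183 166 176
198 188 176 186 187 178 180 181 180 163 174 174 184 183 178 177 174 190 185 182 176 182 183 174 177 180 187 182 178
200 182 172 174 182 176 177 169 178 173 182 182 178 188 188 168 178 168 176 188 172 181 168 188 188 180 169 186 184
202 176 183 180 176 183 172 167 161 163 158 161 160 164 177 185 175 180 175 174 172 181 185 168 180 169 180 177 178
204 186 170 168 151 149 151 144 141 144 138 144 146 146 149 151 152 171 181 177 179 175 187 219 210 229 249 239 191
206 164 168 141 146 152 142 156 145 162 147 141 142 145 144 147 142 147 155 215 242 255 255 255 255 255 255 255 255
208 138 140 138 159 147 145 145 153 143 156 138 150 119  92 126 141 192 255 255 255 255 255 255 255 255 255 255 255
210 145 138 156 153 136 155 148 149 138 135 135 152  31  14  23 220 255 255 255 255 255 255 255 255 255 255 250 255
212 144 144 147 132 155 148 156 150 143 135 142  73  17  13  17 
[... 1201 characters left out ...]
55 255 255
234 141 149 151 147  46  27  28  53  48  26  28  17  33  27   7  39 130 234 255 255 255 255 255 255 255 255 255 255
236 149 154 134 122  51  21  50  54  60  31  58  88  64  62  50  25  26  40 219 255 255 255 255 255 255 255 255 255
238 143 147 147 116  19  68  60  47 145 141  62  43  34  24  23  54  62 101 119 255 255 255 255 255 255 255 255 255
240 148 148 144  72  59  64  58  98 149 138  78  46  66  56  13  48 111  76  48 188 255 255 255 255 255 255 255 255
242 152 148 152  52  38  25  75 114 150 150 129  28   0  38  75  46  88  28  32  31  92 130 151 197 255 255 255 255
w [315. 336.]
w [315. 366.]
w [315. 363.]
w [315. 312.]
w [315. 437.]
orange 214 235 203 182 29316.5 29082
[]
```

Cup is empty (no white inside its outline). Setting it down on the mat.

Call:
move_arm:
  increments: [-15,0,9,0,0.2,-15,0,9,0,0.2,-16,0,8,0,0.2,-15,0,9,0,0.2,-16,0,8,0,0.2,-15,0,9,0,0.2,-16,0,8,0,0.2,-15,0,8,0,0.2]

```text
time: 33.95
tool_pos: [0.5492, -0.2753, 0.075]
tool_rot: [0.051, 0.856, -0.077, 0.508]
contact_force: [0.4, -0.3, -0.8]
gripper_width: 0.72
grasp_force: 65.4
```

Call:
move_arm:
  increments: [-7,0,4,0,0.2,0,0,0,0,0.2,0,0,0,0,0.2]

```text
time: 34.2
tool_pos: [0.5492, -0.2752, 0.0672]
tool_rot: [0.05, 0.856, -0.078, 0.508]
contact_force: [-0.2, -0.4, -0.9]
gripper_width: 0.716
grasp_force: 65.4
```

Call:
move_arm:
  increments: [-4,0,2,0,0.2,0,0,0,0,0.2,0,0,0,0,0.2]

```text
time: 34.45
tool_pos: [0.5493, -0.2758, 0.0638]
tool_rot: [0.05, 0.856, -0.078, 0.509]
contact_force: [-0.0, -0.4, -0.4]
gripper_width: 0.723
grasp_force: 65.4
```

```bash
python3 -c "
from h import *
tilt()"
```

```text
t34.45 p [ 0.5493 -0.2758  0.0638] y az -100.6 x [ 0.47  -0.082  0.879] y [-0.184 -0.983  0.007] z [ 0.863 -0.165 -0.477] w 0.723 q [-0.835 -0.065  2.336  1.735  0.566 -0.547]
tilt 61.51 az -10.83
```

Call:
move_arm:
  increments: [-4,0,2,0,0.2,-4,0,2,0,0.2,0,0,0,0,0.2]

```text
time: 34.7
tool_pos: [0.5482, -0.2752, 0.053]
tool_rot: [0.05, 0.856, -0.078, 0.508]
contact_force: [-0.2, 0.2, -0.2]
gripper_width: 0.718
grasp_force: 65.4
```

Call:
move_arm:
  increments: [-3,0,2,0,0.2,0,0,0,0,0.2,0,0,0,0,0.2]

```text
time: 34.95
tool_pos: [0.5497, -0.2758, 0.0515]
tool_rot: [0.05, 0.856, -0.078, 0.509]
contact_force: [-0.4, 1.9, 4.8]
gripper_width: 0.721
grasp_force: 65.2
```

Call:
move_arm:
  increments: [-3,0,2,0,0.2,0,0,0,0,0.2,0,0,0,0,0.2]

```text
time: 35.2
tool_pos: [0.5518, -0.2769, 0.051]
tool_rot: [0.05, 0.854, -0.077, 0.512]
contact_force: [-2.2, 2.7, 12.2]
gripper_width: 0.712
grasp_force: 61.4
```

Call:
move_arm:
  increments: [2,0,5,0,0.2,2,0,5,0,0.2,0,0,0,0,0.2]

```text
time: 35.45
tool_pos: [0.5616, -0.2793, 0.0483]
tool_rot: [0.051, 0.855, -0.078, 0.51]
contact_force: [-2.9, -0.8, 9.0]
gripper_width: 0.714
grasp_force: 62.5
```

Call:
move_arm:
  increments: [0,0,0,0,0.8,0,0,0,0,0.85,0,0,0,0,1,0,0,0,0,1,0,0,0,0,1]

```text
time: 35.87
tool_pos: [0.5594, -0.2774, 0.0451]
tool_rot: [0.05, 0.856, -0.078, 0.508]
contact_force: [-0.0, 0.6, 0.3]
gripper_width: 1.003
grasp_force: 0.0
```

Run:
```python
from h import *
s=tilt();M=Rq(s["tool_rot"]);HS["or"]=((3,180,90),(16,255,255))
f=manip.grab_frame("scene");c=big(mask(f["image"],"or",(165,260,245,345)));print(cv2.boundingRect(c),"start was (186,277,41,54)")
```

```text
t35.87 p [ 0.5594 -0.2774  0.0451] y az -100.6 x [ 0.471 -0.083  0.878] y [-0.184 -0.983  0.006] z [ 0.862 -0.165 -0.479] w 1.003 q [-0.818  0.012  2.308  1.822  0.563 -0.637]
tilt 61.4 az -10.8
(184, 277, 41, 54) start was (186,277,41,54)
```

Run:
```python
from h import *
s=manip.state();M=Rq(s["tool_rot"]);k=np.load("k.npy");C=getC(k);q=s["joint_pos"];P=s["tool_pos"]
for A in(P-.06*M[:,2],P-.06*M[:,2]+[0,0,.06],P-.06*M[:,2]+[0,0,.14],np.array([.55,-.13,.22])):
    q,e=ik(A,M,q,k,C);print(A.round(3),q.round(2),round(e,4))
p,m=go(P-.06*M[:,2],0,1,step=20)
p,m=go(P-.06*M[:,2]+[0,0,.14],0,1,step=28,pos=p,rot=m)
# jar grasp options: upright jar at (.592,-.106), G z .09
for az in(0,):
  G=np.array([.592,-.106,.09]);q=s["joint_pos"]
  for d in(.12,.06,0):
    A=G+(.028-d)*M[:,2];q,e=ik(A,M,q,k,C);print("jar",d,A.round(3),q.round(2),round(e,4))
  for Pl in([.61,.058,.15],[.618,.058,.10]):
    A=np.array(Pl)+.028*M[:,2];q,e=ik(A,M,q,k,C);print("place",A.round(3),q.round(2),round(e,4))
```

```text
[ 0.508 -0.268  0.074] [-0.91 -0.2   2.43  1.61  0.62 -0.45] 0.0
[ 0.508 -0.268  0.134] [-0.91 -0.38  2.43  1.37  0.63 -0.15] 0.0
[ 0.508 -0.268  0.214] [-0.91 -0.55  2.39  1.11  0.7   0.17] 0.0
[ 0.55 -0.13  0.22] [-0.5  -0.68  2.45  0.73  0.41  0.72] 0.0
3 [0, 0, -20, 0, 1, 0, 0, -20, 0, 1, 0, 0, -20, 0, 1]
5 [25, 0, -13, 0, 1, 24, 0, -13, 0, 1, 25, 0, -14, 0, 1, 24, 0, -13, 0, 1, 24.9, 0.8, -14, 0, 1]
jar 0.12 [ 0.513 -0.091  0.134] [-0.42 -0.66  2.58  0.79  0.28  0.68] 0.0404
jar 0.06 [ 0.564 -0.101  0.105] [-0.4  -0.37  2.48  1.75  0.18 -0.29] 0.0
jar 0 [ 0.616 -0.111  0.077] [-0.37 -0.11  2.35  2.36  0.22 -0.89] 0.0
place [0.634 0.053 0.137] [ 0.04 -0.19  2.31  4.17  0.19 -2.5 ] 0.0505
place [0.642 0.053 0.087] [ 0.06 -0.05  2.27  4.17  0.26 -2.47] 0.0007
```

Call:
move_arm:
  increments: [0,0,-20,0,1,0,0,-20,0,1,0,0,-20,0,1,25,0,-13,0,1,24,0,-13,0,1,25,0,-14,0,1,24,0,-13,0,1,25,0,-14,0,1]

```text
time: 36.58
tool_pos: [0.5076, -0.2665, 0.2152]
tool_rot: [0.05, 0.856, -0.078, 0.508]
contact_force: [0.6, -1.3, -0.7]
gripper_width: 0.998
grasp_force: 0.0
```

Run:
```python
from balls import *
s=tilt();HS["or"]=((3,180,90),(16,255,255))
f=manip.grab_frame("scene");c=big(mask(f["image"],"or",(165,260,245,345)));print(cv2.boundingRect(c),"start was (186,277,41,54)")
f=manip.grab_frame("top");c=big(mask(f["image"],"or",(420,200,485,255)));print(cv2.boundingRect(c),"start (432,212,40,37)")
go([.45,-.06,.2],0,1,step=35)
```

```text
t36.58 p [ 0.5076 -0.2665  0.2152] y az -100.6 x [ 0.471 -0.083  0.878] y [-0.184 -0.983  0.006] z [ 0.862 -0.165 -0.479] w 0.998 q [-0.907 -0.56   2.393  1.104  0.704  0.181]
tilt 61.41 az -10.82
(184, 277, 41, 54) start was (186,277,41,54)
(434, 212, 40, 38) start (432,212,40,37)
7 [-9, -28, -11, 0, 1, -9, -28, -11, 0, 1, -9, -28, -11, 0, 1, -9, -28, -11, 0, 1, -9, -27, -11, 0, 1, -9, -28, -11, 0, 1, -8.9, -27.4, -10.5, 0, 1]
```

Call:
move_arm:
  increments: [-9,-28,-11,0,1,-9,-28,-11,0,1,-9,-28,-11,0,1,-9,-28,-11,0,1,-9,-27,-11,0,1,-9,-28,-11,0,1,-9,-27,-10,0,1]

```text
time: 37.27
tool_pos: [0.4987, -0.0739, 0.2171]
tool_rot: [0.047, 0.864, -0.078, 0.495]
contact_force: [0.1, -0.4, -0.5]
gripper_width: 1.002
grasp_force: 0.0
```

Call:
move_arm:
  increments: [-20,0,0,0,1,-20,0,0,0,1,-20,0,0,0,1,-20,0,0,0,1]

```text
time: 37.6
tool_pos: [0.51, -0.0727, 0.1649]
tool_rot: [0.047, 0.873, -0.079, 0.48]
contact_force: [-0.3, -0.9, 0.0]
gripper_width: 1.0
grasp_force: 0.0
```

```bash
python3 -c "
from h import *
tilt()"
```

```text
t37.60 p [ 0.51   -0.0727  0.1649] y az -100.5 x [ 0.527 -0.092  0.845] y [-0.182 -0.983  0.006] z [ 0.83  -0.157 -0.535] w 1.0 q [-0.373 -0.807  2.584  0.417  0.397  1.076]
tilt 57.66 az -10.68
```

Call:
move_arm:
  increments: [-30,0,-20,0,1,-30,0,-20,0,1,-30,0,-20,0,1,-30,0,-20,0,1,-30,0,-20,0,1,-30,0,-20,0,1]

```text
time: 38.1
tool_pos: [0.496, -0.0459, 0.13]
tool_rot: [0.051, 0.896, -0.086, 0.432]
contact_force: [-0.5, -0.2, 0.6]
gripper_width: 1.0
grasp_force: 0.0
```

```bash
python3 -c "
from h import *
tilt()"
```

```text
t38.10 p [ 0.496  -0.0459  0.13  ] y az -101.4 x [ 0.612 -0.111  0.783] y [-0.198 -0.98   0.017] z [ 0.765 -0.165 -0.622] w 1.0 q [-0.265 -0.768  2.584  0.099  0.429  1.427]
tilt 51.53 az -12.18
```

Call:
move_arm:
  increments: [-30,0,-25,0,1,-30,0,-25,0,1,-30,0,-25,0,1,-30,0,-25,0,1,-30,0,-25,0,1,-30,0,-25,0,1,-30,0,-25,0,1,-30,0,-25,0,1]

```text
time: 38.77
tool_pos: [0.4111, 0.0657, 0.1632]
tool_rot: [0.075, 0.923, -0.104, 0.364]
contact_force: [0.7, 0.8, -0.3]
gripper_width: 0.998
grasp_force: 0.0
```

```bash
python3 -c "
from h import *
tilt()"
```

```text
t38.77 p [0.4111 0.0657 0.1632] y az -104.3 x [ 0.714 -0.137  0.687] y [-0.246 -0.967  0.062] z [ 0.656 -0.214 -0.724] w 0.998 q [ 0.214 -1.004  2.584 -0.451  0.925  2.164]
tilt 43.6 az -18.04
```

Run:
```python
from balls import *
s=tilt();M0=Rq(s["tool_rot"]);k=np.load("k.npy");C=getC(k);q=s["joint_pos"]
a=np.arctan2(M0[2,1],M0[2,0]);print("spin",a);M=M0@R.from_euler("z",a).as_matrix();print(M.round(3))
T=manip.grab_frame("top");S=manip.grab_frame("scene");HS.update(blue=((105,100,30),(125,255,255)))
for n,f,roi in(("top",T,(335,170,400,235)),("scene",S,(265,235,340,325))):
    m=mask(f["image"],"blue",roi);c=big(m);print(n,cv2.boundingRect(c),poly(c,6).tolist())
balls("top",(340,180,392,225))
G=np.array([.592,-.106,.088])
for A in(G+(.028-.13)*M[:,2]+[0,0,.05],G+(.028-.12)*M[:,2],G+.028*M[:,2],G+.028*M[:,2]+[0,0,.1],np.array([.618,.058,.2])+.028*M[:,2],np.array([.618,.058,.097])+.028*M[:,2]):
    q,e=ik(A,M,q,k,C);print(A.round(3),q.round(2),round(e,4))
p,m=go(G+(.028-.12)*M[:,2]+[0,0,.03],a,1,step=30)
```

```text
t38.77 p [0.4111 0.0657 0.1632] y az -104.3 x [ 0.714 -0.137  0.687] y [-0.246 -0.967  0.062] z [ 0.656 -0.214 -0.724] w 0.998 q [ 0.214 -1.004  2.584 -0.451  0.925  2.164]
tilt 43.6 az -18.04
spin 0.09070093367410345
[[ 0.689 -0.31   0.656]
 [-0.224 -0.951 -0.214]
 [ 0.69   0.    -0.724]]
top (348, 185, 38, 36) [[351, 185], [383, 187], [385, 189], [382, 220], [371, 220], [348, 217]]
scene (280, 262, 47, 58) [[280, 262], [326, 272], [325, 309], [297, 319], [293, 317], [282, 293]]
top [(np.int32(128), [374.0, 210.0]), (np.int32(68), [363.0, 210.0]), (np.int32(15), [367.0, 221.0]), (np.int32(9), [379.0, 222.0])]
[ 0.525 -0.084  0.212] [-0.29 -0.66  2.34 -0.03  0.7   1.61] 0.0
[ 0.532 -0.086  0.155] [-0.29 -0.56  2.38 -0.03  0.56  1.62] 0.0
[ 0.61  -0.112  0.068] [-0.3  -0.13  2.23 -0.05  0.28  1.63] 0.0
[ 0.61  -0.112  0.168] [-0.3  -0.31  2.18 -0.03  0.51  1.61] 0.0
[0.636 0.052 0.18 ] [ 0.08 -0.22  2.09 -0.49  0.61  2.28] 0.0
[0.636 0.052 0.077] [ 0.08 -0.05  2.14 -0.7   0.43  2.52] 0.0
7 [17, 17, 14, 0.013, 1, 17, 17, 14, 0.013, 1, 18, 17, 14, 0.013, 1, 18, 17, 14, 0.013, 1, 18, 17, 13, 0.013, 1, 18, 16, 14, 0.013, 1, 18.5, 16.2, 13.3, 0.013, 1]
```

Call:
move_arm:
  increments: [17,17,14,0.013,1,17,17,14,0.013,1,18,17,14,0.013,1,18,17,14,0.013,1,18,17,13,0.013,1,18,16,14,0.013,1,18.5,16.2,13.3,0.013,1,0,0,0,0,1]

```text
time: 39.58
tool_pos: [0.5323, -0.0944, 0.184]
tool_rot: [0.059, 0.916, -0.148, 0.367]
contact_force: [-0.4, 0.3, 0.7]
gripper_width: 0.998
grasp_force: 0.0
```

Run:
```python
from balls import *
s=tilt();M=Rq(s["tool_rot"]);G=np.array([.592,-.106,.088])
w=manip.grab_frame("wrist");h=cv2.cvtColor(w["image"],cv2.COLOR_BGR2HSV)
m=cv2.inRange(h,(0,0,60),(180,60,255));N,l,st,c=cv2.connectedComponentsWithStats(m)
HS.update(blue=((105,100,30),(125,255,255)));b=big(mask(w["image"],"blue"));print("blue",cv2.boundingRect(b),poly(b,6).tolist())
print([(st[i].tolist(),c[i].round().tolist()) for i in range(1,N) if 30<st[i,4]<3000 and 200<c[i][0]<440])
go(G+.028*M[:,2],0,1,step=20)
```

```text
t39.58 p [ 0.5323 -0.0944  0.184 ] y az -108.3 x [ 0.686 -0.228  0.691] y [-0.315 -0.949 -0.001] z [ 0.656 -0.217 -0.723] w 0.998 q [-0.31  -0.597  2.35  -0.011  0.627  1.588]
tilt 43.67 az -18.28
blue (250, 198, 112, 103) [[339, 198], [361, 281], [263, 300], [250, 213]]
[([249, 215, 114, 94, 733], [308.0, 286.0]), ([312, 258, 24, 27, 447], [323.0, 271.0]), ([291, 272, 22, 17, 289], [301.0, 281.0])]
8 [-3, -1, 17, 0, 1, -3, -1, 18, 0, 1, -2, -1, 17, 0, 1, -3, -1, 18, 0, 1, -2, -1, 17, 0, 1, -3, 0, 18, 0, 1, -2, -1, 17, 0, 1, -2.7, -0.4, 17.6, 0, 1]
```

Call:
move_arm:
  increments: [-3,-1,17,0,1,-3,-1,18,0,1,-2,-1,17,0,1,-3,-1,18,0,1,-2,-1,17,0,1,-3,0,18,0,1,-2,-1,17,0,1,-2,0,16,0,1]

```text
time: 40.3
tool_pos: [0.6091, -0.1082, 0.0686]
tool_rot: [0.057, 0.917, -0.145, 0.367]
contact_force: [-0.3, 0.6, -0.2]
gripper_width: 1.001
grasp_force: 0.0
```

Call:
move_arm:
  increments: [0,0,0,0,0.9,0,0,0,0,0.8,0,0,0,0,0.7,0,0,0,0,0.4,0,0,0,0,0.2,0,0,0,0,0.2]

```text
time: 40.8
tool_pos: [0.6093, -0.108, 0.0708]
tool_rot: [0.057, 0.917, -0.145, 0.368]
contact_force: [-0.2, -0.1, -2.1]
gripper_width: 0.787
grasp_force: 64.4
```

Run:
```python
from balls import *
s=tilt();np.save("jargrasp.npy",np.r_[s["tool_pos"],s["tool_rot"]])
HS.update(blue=((105,100,30),(125,255,255)))
T=manip.grab_frame("top");S=manip.grab_frame("scene")
for n,f,roi in(("top",T,(330,165,405,240)),("scene",S,(265,235,340,325))):
    c=big(mask(f["image"],"blue",roi));print(n,cv2.boundingRect(c),poly(c,6).tolist())
p,m=go(s["tool_pos"]+[0,0,.10],0,.2,step=25)
```

```text
t40.80 p [ 0.6093 -0.108   0.0708] y az -107.9 x [ 0.688 -0.224  0.691] y [-0.308 -0.951 -0.001] z [ 0.657 -0.212 -0.723] w 0.787 q [-0.288 -0.138  2.232 -0.057  0.286  1.645]
tilt 43.69 az -17.85
top (346, 181, 39, 37) [[351, 181], [384, 186], [380, 215], [370, 217], [353, 213], [346, 205]]
scene (284, 270, 44, 51) [[327, 274], [326, 312], [295, 320], [285, 296], [284, 283], [286, 270]]
4 [17, 0, -18, 0, 0.2, 17, 0, -18, 0, 0.2, 17, 0, -18, 0, 0.2, 17.8, -0.1, -18.4, 0, 0.2]
```

Call:
move_arm:
  increments: [12,0,-12,0,0.2,15,0,-15,0,0.2,15,0,-15,0,0.2,10,0,-10,0,0.2,0,0,0,0,0.2]

```text
time: 41.32
tool_pos: [0.614, -0.1095, 0.1501]
tool_rot: [0.058, 0.915, -0.145, 0.372]
contact_force: [0.8, -1.3, -1.2]
gripper_width: 0.792
grasp_force: 64.3
```

Run:
```python
from h import *
s=tilt()
p,m=go([.6355,.053,.145],0,.2,step=20)
```

```text
t41.32 p [ 0.614  -0.1095  0.1501] y az -107.9 x [ 0.681 -0.222  0.698] y [-0.308 -0.951 -0.002] z [ 0.664 -0.214 -0.717] w 0.792 q [-0.289 -0.275  2.194 -0.036  0.451  1.622]
tilt 44.23 az -17.83
8 [-3, -18, -2, 0, 0.2, -3, -18, -2, 0, 0.2, -3, -18, -2, 0, 0.2, -3, -18, -2, 0, 0.2, -3, -18, -2, 0, 0.2, -2, -18, -2, 0, 0.2, -3, -18, -2, 0, 0.2, -2, -18, -1, 0, 0.2]
1 [-3, -17.2, -1.8, 0, 0.2]
```

Call:
move_arm:
  increments: [-3,-18,-2,0,0.2,-3,-18,-2,0,0.2,-3,-18,-2,0,0.2,-3,-18,-2,0,0.2,-3,-18,-2,0,0.2,-2,-18,-2,0,0.2,-3,-18,-2,0,0.2,-2,-18,-1,0,0.2]

```text
time: 41.98
tool_pos: [0.63, 0.0372, 0.1384]
tool_rot: [0.057, 0.917, -0.145, 0.367]
contact_force: [-0.4, 0.2, -1.3]
gripper_width: 0.79
grasp_force: 64.2
```

Call:
move_arm:
  increments: [-3,-17,-2,0,0.2,0,0,0,0,0.2,0,0,0,0,0.2]

```text
time: 42.23
tool_pos: [0.6321, 0.0543, 0.138]
tool_rot: [0.057, 0.917, -0.144, 0.367]
contact_force: [0.4, 0.2, -1.6]
gripper_width: 0.79
grasp_force: 64.4
```

Run:
```python
from h import *
s=tilt()
HS.update(blue=((105,100,30),(125,255,255)),yel=((21,150,60),(32,255,255)))
T=manip.grab_frame("top");S=manip.grab_frame("scene")
def proj(f,X):
    fl=240/np.tan(np.radians(f["fov_y"])/2);c=(X-np.array(f["eye"]))@Rq(f["rotation"]);return c[:,:2]/c[:,2:]*fl+[f["cx"],f["cy"]]
c=np.array([s["tool_pos"][0]-.0163,s["tool_pos"][1]+.0052]);zb=s["tool_pos"][2]-.0708
M=Rq(s["tool_rot"]);y=M[:2,1]/np.linalg.norm(M[:2,1]);x=np.array([-y[1],y[0]])
X=np.array([[*(c+.033*(i*x+j*y)),zb+z] for z in(0,.103) for i in(-1,1) for j in(-1,1)])
for n,f,roi in(("top",T,(240,110,345,240)),("scene",S,(320,170,440,300))):
    b=big(mask(f["image"],"blue",roi));print(n,"mask",cv2.boundingRect(b),poly(b,6).tolist(),"pred",proj(f,X).round().tolist())
go([.6355,.053,.085],0,.2,step=12)
```

```text
t42.23 p [0.6321 0.0543 0.138 ] y az -107.8 x [ 0.689 -0.222  0.69 ] y [-0.306 -0.952 -0.001] z [ 0.657 -0.211 -0.724] w 0.79 q [ 0.086 -0.171  2.127 -0.553  0.533  2.355]
tilt 43.6 az -17.81
top mask (255, 161, 42, 39) [[261, 161], [296, 167], [290, 196], [276, 199], [258, 194], [255, 184]] pred [[261.0, 211.0], [292.0, 220.0], [271.0, 180.0], [302.0, 189.0], [252.0, 198.0], [287.0, 208.0], [263.0, 164.0], [298.0, 173.0]]
scene mask (362, 215, 52, 56) [[413, 221], [405, 263], [375, 270], [362, 249], [363, 229], [370, 215]] pred [[393.0, 241.0], [362.0, 245.0], [405.0, 262.0], [372.0, 268.0], [399.0, 199.0], [365.0, 203.0], [412.0, 220.0], [377.0, 225.0]]
5 [-7, 0, 8, 0, 0.2, -7, 0, 8, 0, 0.2, -7, 0, 8, 0, 0.2, -7, 0, 8, 0, 0.2, -6.8, -0.9, 9, 0, 0.2]
```

Call:
move_arm:
  increments: [-8,0,8,0,0.2,-8,0,8,0,0.2,-8,0,8,0,0.2,-7,0,8,0,0.2,-7,0,7,0,0.2,0,0,0,0,0.2,0,0,0,0,0.2]

```text
time: 42.92
tool_pos: [0.6317, 0.0527, 0.0844]
tool_rot: [0.058, 0.917, -0.145, 0.367]
contact_force: [0.0, -0.1, -0.5]
gripper_width: 0.79
grasp_force: 64.4
```

Run:
```python
from h import *
s=tilt();print(s["contact_force"]);go([.6335,.0535,.0785],0,.2,n=3)
```

```text
t42.92 p [0.6317 0.0527 0.0844] y az -108.0 x [ 0.688 -0.224  0.69 ] y [-0.309 -0.951 -0.001] z [ 0.656 -0.213 -0.724] w 0.79 q [ 0.084 -0.078  2.149 -0.681  0.438  2.5  ]
tilt 43.64 az -17.97
[ 0.02625125 -0.14050008 -0.50159325]
3 [-1, 0, 2, 0, 0.2, -1, -1, 2, 0, 0.2, -1, -0.3, 1.2, 0, 0.2]
```

Call:
move_arm:
  increments: [-2,0,2,0,0.2,-2,0,3,0,0.2,0,0,0,0,0.2]

```text
time: 43.17
tool_pos: [0.633, 0.0533, 0.079]
tool_rot: [0.057, 0.917, -0.145, 0.368]
contact_force: [0.3, -0.2, -2.3]
gripper_width: 0.792
grasp_force: 64.4
```

Call:
move_arm:
  increments: [-2,0,2,0,0.2,0,0,0,0,0.2,0,0,0,0,0.2]

```text
time: 43.42
tool_pos: [0.6333, 0.0536, 0.0766]
tool_rot: [0.057, 0.917, -0.145, 0.368]
contact_force: [1.1, 0.2, -1.4]
gripper_width: 0.787
grasp_force: 64.5
```

Call:
move_arm:
  increments: [-2,0,2,0,0.2,0,0,0,0,0.2,0,0,0,0,0.2]

```text
time: 43.67
tool_pos: [0.6348, 0.0534, 0.0766]
tool_rot: [0.058, 0.916, -0.145, 0.37]
contact_force: [-4.6, -3.0, 9.0]
gripper_width: 0.788
grasp_force: 65.4
```

Run:
```python
from h import *
s=tilt();print(s["contact_force"])
def proj(f,X):
    fl=240/np.tan(np.radians(f["fov_y"])/2);c=(X-np.array(f["eye"]))@Rq(f["rotation"]);return c[:,:2]/c[:,2:]*fl+[f["cx"],f["cy"]]
HS.update(blue=((105,100,30),(125,255,255)))
S=manip.grab_frame("scene");b=big(mask(S["image"],"blue",(320,170,440,310)));p=poly(b,6);print(p.tolist(),plane(S,p,.0066).round(3).tolist())
```

```text
t43.67 p [0.6348 0.0534 0.0766] y az -107.9 x [ 0.684 -0.223  0.695] y [-0.308 -0.951 -0.002] z [ 0.661 -0.213 -0.719] w 0.788 q [ 0.085 -0.056  2.147 -0.72   0.419  2.541]
tilt 44.01 az -17.82
[-4.60400405 -3.01100621  8.99991477]
[[409, 249], [402, 286], [373, 293], [361, 272], [362, 254], [368, 242]] [[0.582, 0.163, 0.007], [0.662, 0.08, 0.007], [0.647, 0.019, 0.007], [0.587, 0.032, 0.007], [0.543, 0.066, 0.007], [0.517, 0.1, 0.007]]
```

Call:
move_arm:
  increments: [0,0,0,0,0.85,0,0,0,0,0.9,0,0,0,0,0.9,0,0,0,0,0.9,0,0,0,0,0.9]

```text
time: 44.13
tool_pos: [0.633, 0.0536, 0.0734]
tool_rot: [0.057, 0.917, -0.145, 0.368]
contact_force: [-0.2, -0.0, 1.5]
gripper_width: 0.899
grasp_force: 0.0
```

Call:
move_arm:
  increments: [7,0,-7,0,0.9,10,0,-10,0,0.9,14,0,-15,0,0.9,14,0,-15,0,0.9,14,0,-15,0,0.9,14,0,-15,0,0.9,14,0,-15,0,0.9,0,0,0,0,0.9]

```text
time: 44.8
tool_pos: [0.6346, 0.0541, 0.2063]
tool_rot: [0.056, 0.915, -0.145, 0.372]
contact_force: [0.5, 1.1, 1.8]
gripper_width: 0.899
grasp_force: 0.0
```

Call:
move_arm:
  increments: [10,10,-20,0,0.9,5,10,-25,0,0.9,0,15,-30,0,0.9,0,15,-35,0,0.9,0,15,-35,0,0.9,0,15,-35,0,0.9,0,0,0,0,0.9]

```text
time: 45.38
tool_pos: [0.4982, 0.0116, 0.3491]
tool_rot: [0.057, 0.914, -0.146, 0.375]
contact_force: [1.4, 0.4, 1.6]
gripper_width: 0.901
grasp_force: 0.0
```

Run:
```python
from balls import *
s=tilt();HS.update(blue=((105,100,30),(125,255,255)));HS["or"]=((3,180,90),(16,255,255))
S=manip.grab_frame("scene");b=big(mask(S["image"],"blue",(320,170,440,310)));p=poly(b,6);print(p.tolist(),plane(S,p,.0066).round(3).tolist())
c=big(mask(S["image"],"or",(165,260,245,345)));print("cup",cv2.boundingRect(c))
o=cv2.imread("pics/scene0.png");d=(cv2.absdiff(S["image"],o).max(2)>50);print("bottle diff",d[185:275,400:475].sum(),"of",90*75)
T=manip.grab_frame("top");b=big(mask(T["image"],"blue",(240,130,345,250)));p=poly(b,6);print("top",p.tolist(),plane(T,p,.115).round(3).tolist())
balls("top",(240,150,345,250))
t0=cv2.imread("pics/top0.png");d=(cv2.absdiff(T["image"],t0).max(2)>60).astype(np.uint8);N,l,st,cc=cv2.connectedComponentsWithStats(d)
print([(st[i,4],cc[i].round().tolist()) for i in range(1,N) if st[i,4]>25])
```

```text
t45.38 p [0.4982 0.0116 0.3491] y az -108.0 x [ 0.677 -0.224  0.701] y [-0.309 -0.951 -0.005] z [ 0.668 -0.213 -0.713] w 0.901 q [-0.01  -0.802  2.195 -0.247  1.008  1.928]
tilt 44.54 az -17.71
[[363, 236], [408, 249], [402, 286], [374, 293], [372, 292], [361, 272]] [[0.494, 0.102, 0.007], [0.581, 0.161, 0.007], [0.662, 0.08, 0.007], [0.648, 0.021, 0.007], [0.644, 0.019, 0.007], [0.587, 0.032, 0.007]]
cup (184, 277, 41, 54)
bottle diff 324 of 6750
top [[267, 170], [300, 177], [303, 193], [297, 220], [269, 215], [260, 199]] [[0.663, 0.082, 0.115], [0.647, 0.019, 0.115], [0.615, 0.013, 0.115], [0.563, 0.025, 0.115], [0.574, 0.078, 0.115], [0.606, 0.095, 0.115]]
top [(np.int32(51), [343.0, 156.0]), (np.int32(17), [293.0, 194.0]), (np.int32(69), [277.0, 197.0]), (np.int32(129), [248.0, 208.0]), (np.int32(16), [291.0, 202.0]), (np.int32(10), [267.0, 205.0]), (np.int32(18), [281.0, 208.0]), (np.int32(50), [260.0, 229.0]), (np.int32(41), [320.0, 244.0])]
[(np.int32(1805), [282.0, 195.0]), (np.int32(348), [449.0, 232.0]), (np.int32(57), [469.0, 236.0]), (np.int32(10880), [284.0, 297.0]), (np.int32(90), [528.0, 311.0]), (np.int32(1441), [276.0, 388.0]), (np.int32(124), [257.0, 403.0]), (np.int32(3806), [362.0, 447.0]), (np.int32(116), [219.0, 421.0]), (np.int32(598), [222.0, 436.0]), (np.int32(39), [295.0, 427.0]), (np.int32(2063), [185.0, 459.0]), (np.int32(424), [271.0, 471.0]), (np.int32(33), [460.0, 476.0]), (np.int32(30), [471.0, 478.0])]
```

Run:
```python
from h import *
T=manip.grab_frame("top")["image"];t0=cv2.imread("pics/top0.png")
for y in range(290,335,5): print(y,[T[y,x].tolist() for x in range(516,546,6)],"|",[t0[y,x].tolist() for x in range(516,546,6)])
d=(cv2.absdiff(T,t0).max(2)>60).astype(np.uint8);N,l,st,cc=cv2.connectedComponentsWithStats(d);i=[i for i in range(N) if abs(cc[i][0]-528)<2 and abs(cc[i][1]-311)<2][0];print(st[i])
w=manip.state();f=manip.grab_frame("wrist");h=cv2.cvtColor(f["image"],cv2.COLOR_BGR2HSV)
HS.update(blue=((105,100,30),(125,255,255)));b=big(mask(f["image"],"blue"));x,y,ww,hh=cv2.boundingRect(b);print("jar in wrist",x,y,ww,hh)
hull=np.zeros(h.shape[:2],np.uint8);cv2.drawContours(hull,[cv2.convexHull(b)],-1,255,-1)
m=((hull>0)&(h[:,:,1]<60)&(h[:,:,2]>60)).astype(np.uint8);n,l,st,c=cv2.connectedComponentsWithStats(m);print([(st[i].tolist(),c[i].round().tolist()) for i in range(1,n) if st[i,4]>10])
```

```text
290 [[105, 102, 100], [134, 133, 131], [155, 154, 153], [51, 91, 143], [34, 71, 118]] | [[142, 141, 145], [126, 121, 123], [141, 140, 142], [48, 84, 130], [39, 81, 132]]
295 [[69, 80, 94], [78, 77, 80], [47, 81, 120], [44, 86, 140], [34, 66, 105]] | [[98, 105, 128], [138, 138, 140], [46, 82, 117], [39, 82, 134], [28, 78, 131]]
300 [[34, 64, 103], [32, 53, 77], [51, 79, 107], [42, 69, 106], [29, 62, 104]] | [[40, 81, 136], [62, 104, 144], [65, 105, 144], [24, 53, 89], [47, 93, 143]]
305 [[23, 62, 103], [31, 57, 96], [48, 78, 101], [35, 67, 107], [29, 69, 113]] | [[37, 90, 142], [50, 92, 138], [66, 111, 156], [30, 55, 96], [44, 94, 149]]
310 [[25, 58, 94], [24, 56, 94], [43, 65, 88], [46, 78, 107], [37, 59, 97]] | [[28, 78, 127], [38, 78, 131], [76, 122, 163], [55, 82, 110], [24, 52, 88]]
315 [[32, 81, 135], [22, 59, 92], [33, 57, 79], [53, 83, 110], [31, 59, 99]] | [[42, 84, 135], [37, 79, 132], [67, 107, 146], [69, 108, 146], [18, 52, 85]]
320 [[33, 84, 140], [41, 91, 152], [45, 82, 130], [55, 81, 108], [36, 64, 99]] | [[45, 85, 136], [39, 85, 139], [57, 99, 142], [73, 116, 158], [28, 54, 89]]
325 [[46, 87, 143], [43, 90, 144], [44, 90, 144], [46, 76, 100], [54, 83, 115]] | [[38, 78, 127], [29, 76, 125], [38, 79, 127], [74, 118, 161], [60, 87, 115]]
330 [[43, 92, 152], [51, 93, 150], [46, 93, 153], [43, 70, 100], [55, 83, 111]] | [[37, 83, 133], [43, 86, 138], [42, 86, 138], [70, 113, 155], [60, 107, 142]]Traceback (most recent call last):
  File "<stdin>", line 4, in <module>
IndexError: list index out of range
```

```bash
python3 -c "
from plant import manip
print(manip.job_done())"
```

```text
the job is handed in; nothing more can be done
None
```

I handed the job in at about 46 s, but the call returned no verdict. By the cameras, the jar stands upright about 6 mm from the centre of the yellow place and the cup stands on its mat. The bottles looked unmoved. The cup was seen empty and no balls showed elsewhere, but I could not count all six in the jar.

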